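# Move a pinch-catch lid from the empty display tub to the full olive tub

### The arm

A 6-joint arm with a two-finger parallel gripper is mounted at the origin on the work surface. World frame = base frame: x ahead of the robot, y to its left, z up, the work surface at z = 0. Lengths are in m, angles in rad, forces in N, time in s.
With the tool pointing down it reaches from about 0.425 to 0.95 m from the base axis. Payload 3.5 kg.
Tool frame: the origin (TCP) lies midway between the tips of the shut fingers; the grasp point (between the pads) lies grasp_offset behind it (grasp_offset is the distance from the TCP to the grasp point, in m); z points along the fingers, y is the direction in which the jaws open and shut (so a half turn about z gives the same grasp; the last joint's range is limited). The gripper opens to 85 mm and grips with 20 to 120 N. Pads are 22 mm wide; open, the fingers measure 114 mm over their backs; the gripper's body (76 mm by 85 mm) begins 54 mm behind the grasp point. The pads swing forward as they close: fully open they stand 13 mm farther back than shut.
Start: joints at [-1.286, 0.286, 1.577, -0, 1.279, -0.15], TCP at [0.284, -0.612, 0.194] pointing down, gripper open.
Joint ranges: [-2.77, 2.77], [-0.9, 2.22], [0.21, 2.48], [-1.53, 4.67], [0.24, 2.81], [-2.84, 2.84]. Speed limits (rad/s): [2.79, 2.79, 3.14, 3.14, 3.14, 3.14].

### API

Orientations are given as a unit quaternion [x, y, z, w].
In Python, from plant import * gives the robot as it stands.
- The arm moves only by the tool jog_arm, never from a script. Its argument "targets" is text: rows parted by semicolons, each of 7 numbers parted by spaces: the shift along the world's x, y, z in mm, then the turn, a rotation vector about the world's x, y, z in degrees, then the gripper's target within -1 to 1 (fully open at 1, half-way at 0, shut at -1). A call has 1 to 10 rows; each row shifts and turns the pose as measured when the row begins; what a row does not reach is not made up. A row lasts 1/12 s, in which the tool goes at most 41.7 mm and 7.16 degrees, less where a joint would pass 70% of its speed; a pose out of reach is approached as far as the arm can. A call with a gripper value outside its range is refused whole. The fingers move at their own pace and stop on an object; "force" is the grip in N (left out, the last holds). Time passes only in rows, so rows that do not move let the fingers close. It gives the time, the measured TCP pose, the force and the opening at its end, in the units of the state.
- get_state(): the state, without advancing time (a new reading comes with each control period).
- read_camera(name): name is "scene" or "side" or "wrist"; returns a dict with "pixels" (480x640x3 uint8, blue, green, red), "mtx" (3x3 intrinsics, pixels), "dist_coeffs" ([k1, k2, p1, p2, k3] as OpenCV has them; the pictures are not rectified), "world_from_camera" (4x4, takes a point from camera to world coordinates). Camera axes: x right, y up, looking along -z (the intrinsics and any distortion apply to the point x, -y, -z); pixel columns grow to the right and rows downward; lengths in m; the calibration is good to about 2 mm. A picture is of the moment at which its call begins. There is no depth.
- sign_off(): hands the job in, once; it reports no verdict.
Trained networks look in a picture, given as the dict that the camera call returned (one of the last four; its "shot" number tells which), for a name from the list of things; names that differ only in an ending like _2 or _b are one class to them, and where a whole thing is asked for, a point or a joint stands for the part that bears it (a point fixed in the world has none). Each returns a list of dicts, best first, with "p" (0 to 1); they miss things now and then, are a little off and sometimes report something else, mostly with a low value. They report only what shows in the picture. A call takes as long as a camera call. They do not tell look-alikes from the thing itself.
- spot_in(target, picture): "uv" ([column, row] in pixels, amid what is visible of it).
- silhouettes(target, picture): "mask" (480x640 bool, what is visible of it) and "uv" ([column, row] in pixels, amid what is visible of it).
- mark_of(target, picture): "uv" ([column, row] in pixels: a listed point, or the origin of a listed thing).
The state is a dict: "time": time; "qpos": joint angles; "dq": joint speeds; "joint_efforts": joint torques, N m; "eef_pos": TCP position; "tcp_rot": TCP orientation; "contact_force": force on the tool from outside, world axes, zero at the start; "wrist_torque": the same for the moment, N m; "opening": opening from 0.0 (shut) to 1.0 (fully open).
Only numpy, scipy, OpenCV 4.12 (cv2) and the standard library are available. Lean on these libraries where they do the work, as an engineer would, in place of code of your own. Each camera call takes 0.05 s, during which the arm holds its last target.

### The job

The tub on the sloped stand is empty, so its lid is wanted on the open tub of olives. Pinch the lid's two orange spring buttons together to free its catches, lift it off the sloped tub, and put it on the olive tub, seated fully home with both catches sprung out again under the rim; leave the other things on the counter where they are.

Things in the scene. Friction and masses are not known exactly. Their poses are not given: they have to be found in the camera images.
- lid: Loose white lid: plate 146 (x) x 116 (y) x 8 mm, 0.17 to 0.27 kg. Origin: centre of the plate's underside, z out of its top; seated, the origin is at the tub rim's centre. Starts latched on the tilted empty tub, z leaning 25 degrees towards the stand's -x (robot's side). Below: 4 round-ended feet, 16 mm diameter, down to z -16 mm, at x +-52, y +-37. Half a turn about z fits the same.
- pinch (a point): Point on the lid at its (0, 0, 30 mm), axes as the lid's: midway between the orange buttons, at the height to pinch. They flank a black grip block 64 (x) x 30 (y) mm, top at z 44 mm. Each is 36 mm along x, z 12 to 42 mm; outer faces 56 mm apart along y when out, 36 mm when pinched fully in. 15 to 20 N of grip holds them in and carries the lid.
- button_left (a joint): Travel of the button on the lid's +y side: 0 sprung out, 0.010 m fully in (needs 2 N to start, 6 N at the end). It carries a latch tongue under the plate (z -13 to -8 mm, 40 mm wide in x), tip at y 55 mm when out, 45 mm fully in; it must pass a rim edge at y 48 mm, so pinch it all the way.
- button_right (a joint): The same, mirrored, for the button on the lid's -y side.
- empty_rim (a point): Rim centre of the empty steel tub (150 x 120 mm outside, 60 high) fixed on a dark wooden stand (190 x 170 mm). z is normal to the rim, leaning 25 degrees towards the stand's -x; x runs up the slope. The mouth inside the 6 mm thick flanges is 126 (x) x 96 mm (y); the tongues catch under the long flanges. Lift the lid off along this z: 30 mm clears everything.
- full_rim (a point): Rim centre of the olive tub (steel, 150 x 120 mm outside, 90 high, fixed, level); z up, x along its long side. Same rim and mouth as the other tub: the lid's feet enter with 3 mm of play all round while the buttons are held in; when they are let go the tongues spring out under the flanges. The olives lie 18 mm below the rim, clear of the lid.
- pepper: Bystander: amber jar, 40 mm diameter, 100 mm high, standing between the tubs. Origin: centre of underside.
- olive_jar: Bystander: green glass jar with brass cap, 74 mm diameter, 110 mm high, on the robot's side of the tubs. Origin: centre of underside.
- salami: Bystander: dark red salami 190 mm long, 62 mm diameter, lying on the robot's side of the tubs. Origin: centre of underside.
- cheese: Bystander: yellow block of cheese 110 x 65 x 55 mm on the robot's side of the tubs. Origin: centre of underside.
- spoon: Bystander: spoon 200 mm long lying at the left of the tubs. Origin: near its middle.
- bowl: Bystander: white bowl 110 mm diameter, 50 mm high, to the right. Origin: centre of underside.
- cup: Bystander: blue cup 80 mm diameter, 85 mm high, to the right. Origin: centre of underside.
- oil: Bystander: green bottle 64 mm diameter, 200 mm high, far left. Origin: centre of underside.
Not all that is in view belongs to the job. Leave any blue look-alike of the lid alone.

How it is judged:
On the way, in this order (a step that is already met when the one before it is completed fails the run):
1. both buttons pinched in while the lid still sits on the empty tub (value of joint each of button_left, button_right above 0.007 m and distance between lid and empty_rim below 0.012 m), for 0.05 s.
2. the lid lifted clear of the empty tub (its centre 40 mm or more from the rim's) (distance between lid and empty_rim above 0.04 m), for 0.1 s.
At the end, for the whole second after the job is handed in: The lid lies at rest on the olive tub, its centre within 7 mm of the rim's centre sideways and 3 mm in height, level within 0.04 rad, its long side along the tub's within 0.12 rad (either way round), and both buttons have sprung out to under 5 mm of travel (horizontal distance between lid and full_rim below 0.007 m and z of lid in the frame of full_rim between -0.003 and 0.003 m and angle between the x axis of lid and the x axis of full_rim, either way round below 0.12 rad and angle between lid's own z axis and vertical below 0.04 rad and value of joint each of button_left, button_right below 0.005 m and linear speed of lid below 0.02 m/s); the robot touches nothing.
It fails at once if a bystander pushed more than 30 mm from its place (distance of any of pepper, olive_jar, salami, cheese, spoon, bowl, cup, oil from where it was at the start of the episode above 0.03 m).
It also fails if it takes over 51 s, if anything falls off the work surface, if the arm or the gripper's body presses on something with over 40 N, if the wrist force passes 120 N, or if a joint passes its speed limit or range.

## Working session

There is one attempt and no reset: what is moved stays moved. The work goes in short steps, Python scripts to look and compute and a tool call to move; the robot and the scene stay as the last step left them, time stands still between calls to the robot, and variables do not carry over. Pictures are saved under pics/ and viewed, and the job is handed in when it is done.

Besides the shell and the picture viewer there is one more tool, called after "Call:" as name(argument=value, ...) on one line, values as JSON. jog_arm: Moves the arm, as the interface text tells. Its arguments: {"type":"object","properties":{"targets":{"type":"string"},"force":{"type":"number"}},"required":["targets"]}

```bash
mkdir -p pics; ls; cat > h.py <<'E'
from plant import *
import numpy as np, cv2
def save(n,p): cv2.imwrite('pics/'+n,p)
E
python3 - <<'E'
from h import *
s=get_state(); print(s)
for n in ['scene','side']:
    p=read_camera(n); save(n+'0.png',p['pixels']); np.save(n+'0.npy',p,allow_pickle=True)
    print(n,p['mtx'],p['dist_coeffs'],p['world_from_camera'])
    for t in ['lid','pinch','button_left','button_right','empty_rim','full_rim']:
        print(t,[(np.round(d['uv'],1).tolist(),round(d['p'],2)) for d in mark_of(t,p)] if 'button' not in t else [(np.round(d['uv'],1).tolist(),round(d['p'],2)) for d in spot_in(t,p)])
E
```

```text
pics
{'time': 0.0, 'qpos': array([-1.28600394e+00,  2.87181717e-01,  1.57818260e+00, -1.53215039e-05,
        1.27857933e+00, -1.49983435e-01]), 'dq': array([-0.00110034,  0.00055915,  0.00070082, -0.00109234, -0.00147481,
       -0.0003973 ]), 'joint_efforts': array([ 1.78768369e-04, -4.05977941e+01, -2.92626446e+01, -1.62796832e-04,
        5.73025012e-03,  2.27073315e-06]), 'eef_pos': array([ 0.28413735, -0.61146638,  0.19293353]), 'tcp_rot': array([ 9.76463002e-01,  2.15681763e-01, -8.64905705e-05, -1.17233455e-03]), 'contact_force': array([-0.22667087, -0.52535146, -0.83026034]), 'wrist_torque': array([-0.04007677, -0.01896521,  0.01675314]), 'opening': 1.004524181436042}
scene [[510.81269137   0.         319.35332152]
 [  0.         510.81269137 240.6482869 ]
 [  0.           0.           1.        ]] [-0.07009297  0.          0.          0.          0.        ] [[-0.80112624 -0.50757562  0.31711786  0.85053744]
 [ 0.59839592 -0.68897155  0.40895051  0.5002114 ]
 [ 0.01091188  0.51738302  0.85568437  1.12930134]
 [ 0.          0.          0.          1.        ]]
lid [([492.9, 
[... 306 characters left out ...]
   0.         318.71015822]
 [  0.         449.07558525 241.52114917]
 [  0.           0.           1.        ]] [0.00632667 0.         0.         0.         0.        ] [[-0.85029233  0.42501278 -0.31043048  0.09296056]
 [-0.52616584 -0.67261188  0.52032949  0.60768523]
 [ 0.01234746  0.60577008  0.79554393  1.01294885]
 [ 0.          0.          0.          1.        ]]
lid [([215.0, 266.0], 0.87), ([306.6, 433.7], 0.79)]
pinch [([215.9, 256.0], 0.78), ([302.9, 428.0], 0.78)]
button_left [([216.5, 268.4], 0.56), ([297.4, 438.5], 0.52), ([336.6, 259.2], 0.28)]
button_right [([215.8, 265.1], 0.72), ([223.3, 253.2], 0.62), ([312.7, 418.0], 0.47)]
empty_rim []
full_rim [([281.9, 175.9], 0.62)]
```

View pics/scene0.png

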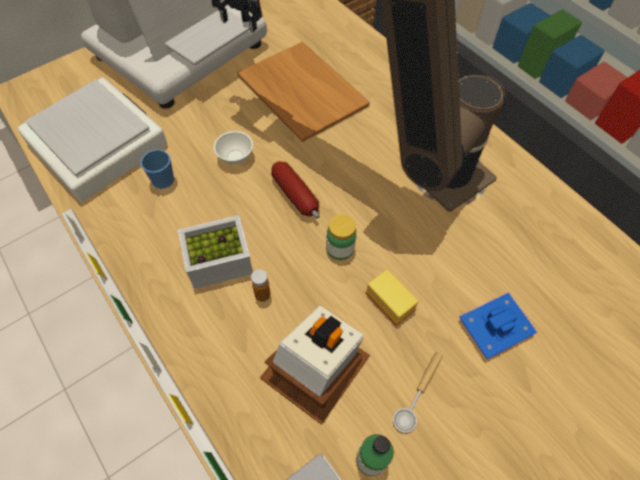

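View pics/side0.png

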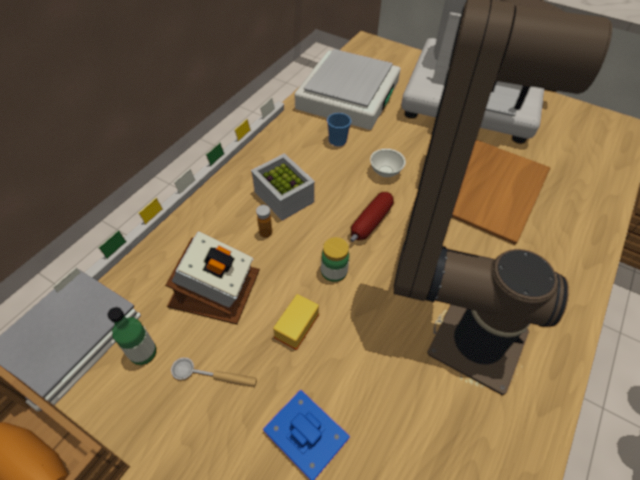

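Lid candidates are the white lid with orange buttons at scene (322,342) / side (215,266), and the blue look-alike at scene (493,321) / side (306,433). The description picks the white one on the sloped stand. I'll check it in close crops.

```bash
python3 - <<'E'
import cv2
a=cv2.imread('pics/scene0.png');b=cv2.imread('pics/side0.png')
def c(im,x,y,w,h,s,n):
    cv2.imwrite('pics/'+n,cv2.resize(im[y:y+h,x:x+w],None,fx=s,fy=s,interpolation=cv2.INTER_CUBIC))
c(a,255,300,120,120,5,'c1.png');c(b,160,225,110,100,6,'c2.png')
c(a,165,205,100,90,6,'c3.png');c(b,240,145,85,80,7,'c4.png')
E
```

```text
(no output)
```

View pics/c1.png

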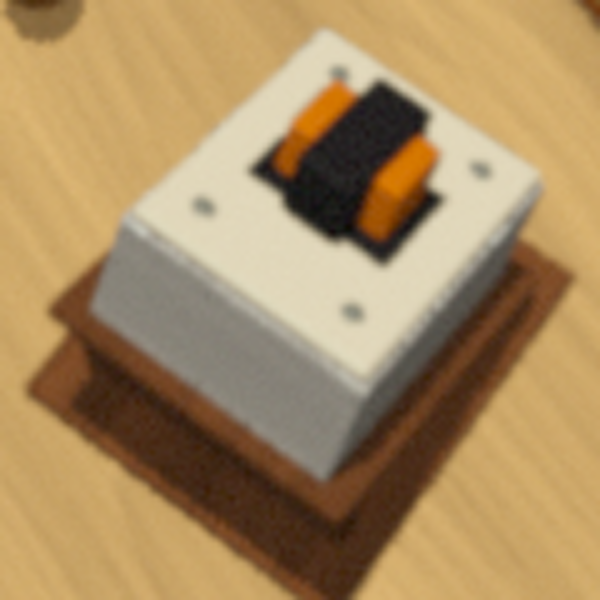

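View pics/c2.png

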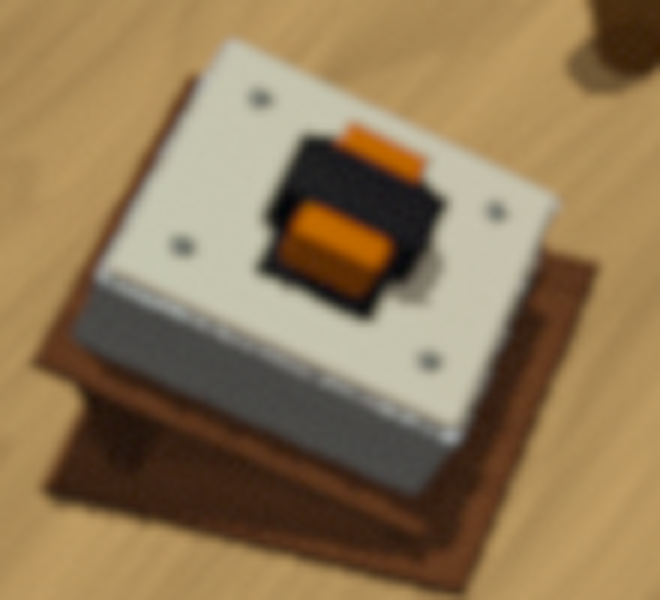

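View pics/c3.png

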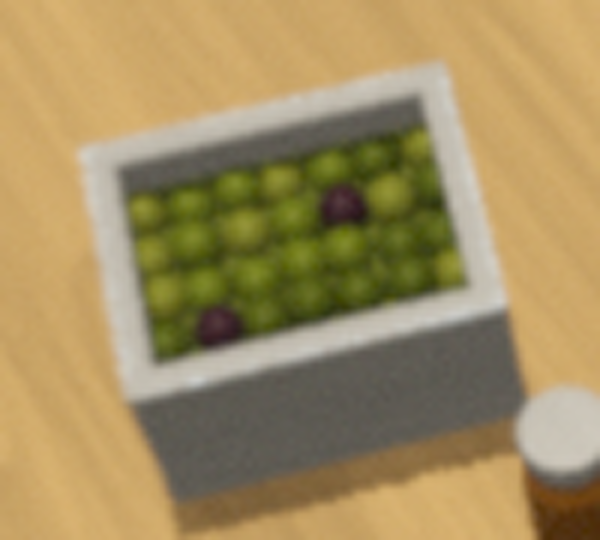

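View pics/c4.png

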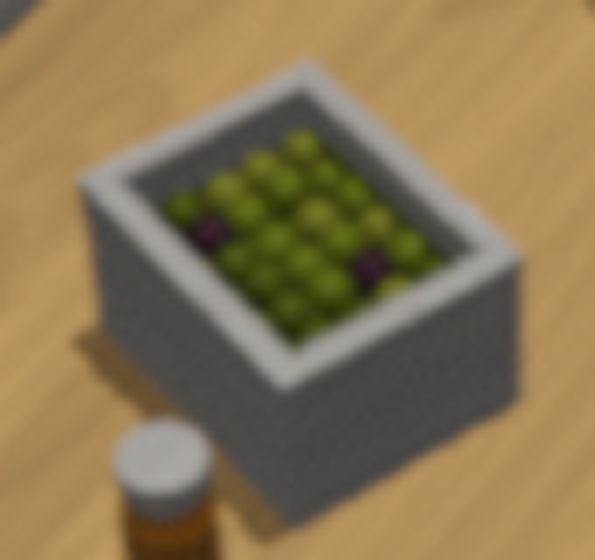

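```bash
cat > fit.py <<'E'
from h import *
from scipy.optimize import least_squares
from scipy.spatial.transform import Rotation as R
def proj(P,p):
    T=np.linalg.inv(p['world_from_camera']); c=P@T[:3,:3].T+T[:3,3]
    c=c*[1,-1,-1]
    return cv2.projectPoints(c.reshape(-1,1,3),np.zeros(3),np.zeros(3),p['mtx'],np.array(p['dist_coeffs']))[0][:,0]
def fit(obs,x0,build):
    f=lambda q: np.concatenate([(proj(build(q)(M),p)-uv).ravel() for p,M,uv in obs])
    r=least_squares(f,x0,loss='soft_l1'); return r.x,f(r.x)
E
python3 - <<'E'
from fit import *
S=np.load('scene0.npy',allow_pickle=True).item();D=np.load('side0.npy',allow_pickle=True).item()
def uv(a,s,o): return (np.array(a,float)+.5)/s-.5+o
dots=np.array([[-52,-37,8],[52,-37,8],[-52,37,8],[52,37,8]])/1e3
cor=np.array([[-73,-58,8],[73,-58,8],[-73,58,8],[73,58,8]])/1e3
M=np.vstack([dots,cor])
u1=uv([(340,74),(203,206),(481,170),(352,313),(323,28),(132,213),(541,185),(366,386)],5,[255,300])
u2=uv([(496,211),(261,98),(429,361),(182,245),(556,200),(232,40),(457,432),(98,275)],6,[160,225])
def b(q): 
    r=R.from_rotvec(q[3:]); return lambda M:r.apply(M)+q[:3]
def byaw(q):
    r=R.from_euler('z',q[3])*R.from_euler('y',-25,degrees=True); return lambda M:r.apply(M)+q[:3]
np.set_printoptions(precision=4,suppress=True)
for obs in ([(S,M,u1),(D,M,u2)],[(S,M[:4],u1[:4]),(D,M[:4],u2[:4])],[(S,M,u1)],[(D,M,u2)]):
    x,r=fit(obs,[.65,.2,.15,0.],byaw);print('lid',x,np.degrees(x[3]),'rms',r.std())
    x,r=fit(obs,np.r_[x[:3],(R.from_euler('z',x[3])*R.from_euler('y',-25,degrees=True)).as_rotvec()],b);print('  free',x[:3],R.from_rotvec(x[3:]).as_matrix()[:,2],np.degrees(np.arccos(R.from_rotvec(x[3:]).as_matrix()[2,2])),r.std())
F=np.array([[-75,-60,0],[75,-60,0],[75,60,0],[-75,60,0]])/1e3
f1=uv([(80,150),(440,63),(507,303),(130,402)],6,[165,205]); f2=uv([(310,60),(520,257),(285,390),(80,178)],7,[240,145])
def bf(q):
    r=R.from_euler('z',q[3]); return lambda M:r.apply(M)+q[:3]
for obs in ([(S,F,f1),(D,F,f2)],[(S,F,f1)],[(D,F,f2)]):
  for y0 in (1.5,-1.5,0,3):
    x,r=fit(obs,[.7,-.1,.09,y0],bf);print('full',x,np.degrees(x[3]),r.std())
E
```

```text
lid [0.6148 0.2138 0.1176 0.2979] 17.070276806599235 rms 0.7122782869234335
  free [0.6149 0.2137 0.1175] [-0.4065 -0.1075  0.9073] 24.861861059020956 0.6843487241163585
lid [0.6141 0.2133 0.1197 0.2957] 16.945158577556544 rms 0.2079283272516701
  free [0.6141 0.2133 0.1196] [-0.4001 -0.1206  0.9085] 24.70472331666569 0.20274743587982408
lid [0.6152 0.2145 0.1179 0.2967] 17.000831399462797 rms 0.7678669922451018
  free [0.6157 0.2148 0.119 ] [-0.4135 -0.0993  0.9051] 25.164800131630585 0.7161805631634708
lid [0.6114 0.2158 0.1237 0.2982] 17.083957746021696 rms 0.5323430233129439
  free [0.6109 0.2162 0.1245] [-0.3904 -0.1237  0.9123] 24.173102930683587 0.5219121500486159
full [ 0.671  -0.1466  0.0859  1.4729] 84.38854171645623 33.9711214159914
full [ 0.6713 -0.1471  0.0841 -2.1285] -121.95220865574356 30.25949563422197
full [ 0.6713 -0.1471  0.0841 -2.1285] -121.95219806145494 30.25949633723874
full [ 0.6405 -0.2158  0.0136  2.2634] 129.68424704093795 31.152191876571052
full [ 0.6215 -0.2485  0.0427  2.4474] 140.22749074245598 32.135141141820114
full [ 0.6215 -0.2485  0.0427 -3.8358] -219.77250844289964 32.13514055421219
full [ 0.6215 -0.2485  0.0427 -3.8358] -219.77250928304048 32.13514405668765
full [ 0.6215 -0.2485  0.0427  2.4474] 140.227491094087 32.13514149311244
full [  67.4137  -87.1108 -106.7104  -26.7131] -1530.5453768086982 19.82584633686846
full [ 0.7366 -0.236   0.0193 -1.6307] -93.43313110579061 23.466334441072107
full [ 51.8601 -66.8458 -81.812   10.9586] 627.8795655500408 19.811952740556144
full [ 0.7366 -0.236   0.0193  4.6525] 266.5668984939396 23.46635365253816
```

```bash
python3 - <<'E'
from fit import *
S=np.load('scene0.npy',allow_pickle=True).item();D=np.load('side0.npy',allow_pickle=True).item()
def uv(a,s,o): return (np.array(a,float)+.5)/s-.5+o
np.set_printoptions(precision=4,suppress=True)
F=np.array([[-75,60,0],[75,60,0],[75,-60,0],[-75,-60,0]])/1e3
f1=uv([(80,150),(440,63),(507,303),(130,402)],6,[165,205]); f2=uv([(310,60),(520,257),(285,390),(80,178)],7,[240,145])
def bf(q):
    r=R.from_euler('z',q[3]); return lambda M:r.apply(M)+q[:3]
for obs in ([(S,F,f1),(D,F,f2)],[(S,F,f1)],[(D,F,f2)]):
  for y0 in (2,):
    x,r=fit(obs,[.7,-.1,.09,y0],bf);print('full',x,np.degrees(x[3]),r.std())
# pepper etc
for t in ['pepper','olive_jar','salami','cheese']:
  for n in ['scene','side']:
    pass
S=read_camera('scene');D=read_camera('side')
for t in ['pepper','olive_jar','salami','cheese']:
    o=[]
    for p in (S,D):
        m=mark_of(t,p); print(t,[(np.round(d['uv']).tolist(),round(d['p'],2)) for d in m][:2])
        if m: o.append((p,np.zeros((1,3)),np.array([m[0]['uv']])))
    if o: x,r=fit(o,[.6,0,0.],lambda q:lambda M:M+q); print(x,np.abs(r).max())
s=get_state(); print(s['time'])
E
```

```text
full [ 0.671  -0.1453  0.087   2.798 ] 160.31457854223004 0.30113509662848814
full [ 0.6696 -0.1501  0.0783  2.802 ] 160.5409716924102 0.11288331937060658
full [ 0.6733 -0.1488  0.0837  2.7915] 159.9428711916822 0.20181299933549632
pepper [([261.0, 296.0], 0.83)]
pepper [([268.0, 235.0], 0.75)]
[ 0.6339 -0.0099 -0.0246] 0.37774375565390983
olive_jar [([390.0, 300.0], 0.73), ([339.0, 248.0], 0.6)]
olive_jar [([334.0, 272.0], 0.67), ([384.0, 171.0], 0.64)]
[0.3495 0.1114 0.1617] 69.04976529279784
salami [([294.0, 195.0], 0.8)]
salami [([372.0, 222.0], 0.66)]
[ 0.3961 -0.2044 -0.0096] 0.4892557142339058
cheese [([389.0, 303.0], 0.83)]
cheese [([295.0, 326.0], 0.69)]
[ 0.4005  0.1994 -0.0038] 0.14412989865036252
1.2
```

Call:
jog_arm(targets="10 14 36 0 0 0 1;10 14 36 0 0 0 1;22 30 18 0 0 0 1;22 30 18 0 0 0 1;22 30 18 0 0 0 1;22 30 18 0 0 0 1;22 30 18 0 0 0 1;22 30 18 0 0 0 1;22 30 10 0 0 0 1;22 30 10 0 0 0 1", force=20)

```text
time: 2.03
eef_pos: [0.4771, -0.3379, 0.3952]
tcp_rot: [0.978, 0.209, 0.0, -0.004]
contact_force: [0.7, -0.6, -0.2]
opening: 1.002
```

```bash
python3 - <<'E'
from h import *
import plant
print([n for n in dir(plant) if not n.startswith('_')]); print(getattr(plant,'grasp_offset',None))
np.set_printoptions(precision=4,suppress=True)
s=get_state(); print(s['time'],s['qpos'],s['eef_pos'],s['tcp_rot'])
p=read_camera('wrist'); save('w0.png',p['pixels']); print(p['mtx'],p['dist_coeffs'],p['world_from_camera'])
E
```

```text
['Unreachable', 'get_state', 'grasp_offset', 'mark_of', 'read_camera', 'sign_off', 'silhouettes', 'spot_in']
0.0187
2.0333 [-0.7921  0.0103  1.5277  0.0049  1.6099  0.3586] [ 0.4771 -0.3379  0.3952] [ 0.978   0.2086  0.0004 -0.004 ]
[[417.7578   0.     335.4583]
 [  0.     417.7578 239.9038]
 [  0.       0.       1.    ]] [-0.0855  0.      0.      0.      0.    ] [[ 0.4086  0.8651  0.2908  0.5527]
 [-0.9127  0.3903  0.1213 -0.3075]
 [-0.0085 -0.315   0.9491  0.5752]
 [ 0.      0.      0.      1.    ]]
```

View pics/w0.png

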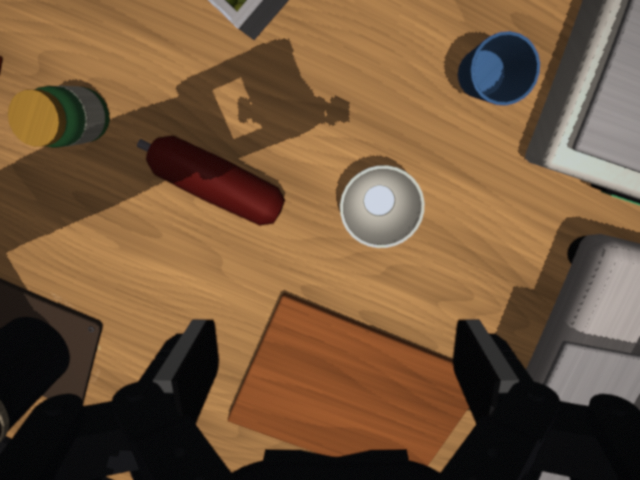

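Call:
jog_arm(targets="26 27 0 0 0 0 1;26 27 0 0 0 0 1;26 27 0 0 0 0 1;26 27 0 0 0 0 1;26 27 0 0 0 0 1;26 27 0 0 0 0 1;0 0 0 0 0 0 1;0 0 0 0 0 0 1")

```text
time: 2.75
eef_pos: [0.6419, -0.1629, 0.4019]
tcp_rot: [0.977, 0.214, 0.006, -0.0]
contact_force: [0.1, 0.4, -0.9]
opening: 1.001
```

```bash
python3 - <<'E'
from h import *
p=read_camera('wrist'); save('w1.png',p['pixels']); np.save('w1.npy',p,allow_pickle=True)
for t in ['full_rim','pepper']: print(t,mark_of(t,p)[:2])
E
```

```text
full_rim [{'uv': [330.6, 152.2], 'p': 0.69}, {'uv': [519.7, 238.2], 'p': 0.34}]
pepper [{'uv': [223.6, 123.9], 'p': 0.83}]
```

View pics/w1.png

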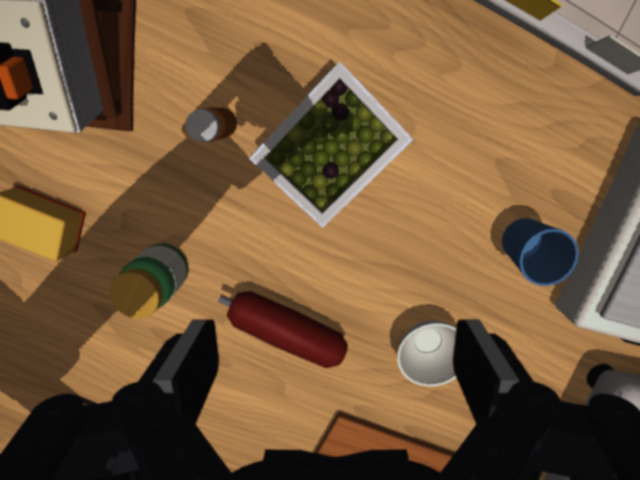

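```bash
python3 - <<'E'
import cv2
a=cv2.imread('pics/w1.png')[50:240,240:420]
cv2.imwrite('pics/c5.png',cv2.resize(a,None,fx=4,fy=4,interpolation=cv2.INTER_CUBIC)[:600])
a=cv2.imread('pics/w1.png')[50:240,240:420]
cv2.imwrite('pics/c5.png',cv2.resize(a,None,fx=3,fy=3,interpolation=cv2.INTER_CUBIC))
E
```

```text
(no output)
```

View pics/c5.png

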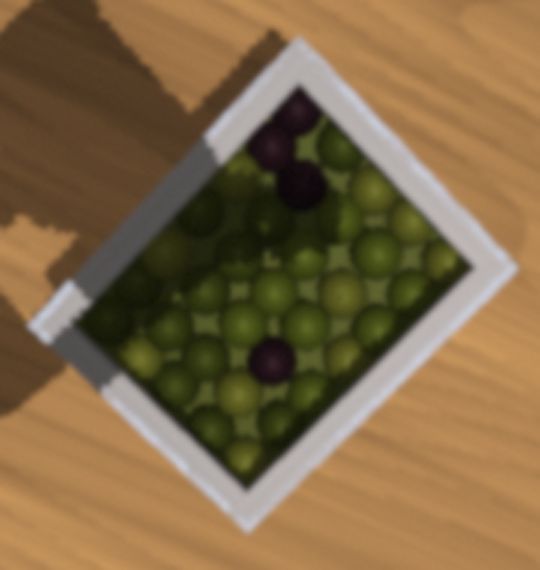

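```bash
python3 - <<'E'
from fit import *
S=np.load('scene0.npy',allow_pickle=True).item();D=np.load('side0.npy',allow_pickle=True).item();W=np.load('w1.npy',allow_pickle=True).item()
def uv(a,s,o): return (np.array(a,float)+.5)/s-.5+o
np.set_printoptions(precision=4,suppress=True)
F=np.array([[75,-60,0],[-75,-60,0],[-75,60,0],[75,60,0]])/1e3
f1=uv([(80,150),(440,63),(507,303),(130,402)],6,[165,205]); f2=uv([(310,60),(520,257),(285,390),(80,178)],7,[240,145])
G=np.array([[-75,-60,0],[75,-60,0],[75,60,0],[-75,60,0]])/1e3; G=np.vstack([G,G*np.array([63/75,48/60,1])])
f3=uv([(248,532),(518,268),(300,38),(32,324),(246,490),(470,267),(298,88),(78,320)],3,[240,50])
for zf in (None,.09):
  def bf(q):
    r=R.from_euler('z',q[3]); return lambda M:r.apply(M)+[q[0],q[1],q[2] if zf is None else zf]
  for obs in ([(S,F,f1),(D,F,f2)],[(W,G,f3)],[(S,F,f1),(D,F,f2),(W,G,f3)]):
    x,r=fit(obs,[.7,-.1,.09,-.4],bf);print('full',x,np.degrees(x[3]),r.std(),np.abs(r).max())
E
```

```text
full [ 0.671  -0.1453  0.087  -0.3436] -19.68542151193509 0.3011350964528095 0.5192769973618567
full [ 0.67   -0.1456  0.0823 -0.351 ] -20.113649653302986 0.6337327845423103 1.179254983237911
full [ 0.6704 -0.1456  0.0857 -0.3498] -20.043098004141083 0.5968003468895344 1.4774143090284042
full [ 0.6707 -0.1434  0.09   -0.3432] -19.666214533894205 0.385688846799416 0.9280870077724899
full [ 0.6706 -0.1453  0.09   -0.3512] -20.12390124530208 1.0528347638629512 2.2591131815481162
full [ 0.6706 -0.145   0.1555 -0.3504] -20.073704095789306 0.816325939217331 2.4627121488667285
```

```bash
cat > go.py <<'E'
from fit import *
np.set_printoptions(precision=2,suppress=True)
def lidR(yaw,tilt=25): return (R.from_euler('z',yaw,degrees=True)*R.from_euler('y',-tilt,degrees=True))
def delta(P,Rl,dz=0):
    """TCP so that the grasp point is at lid-frame z = 30mm+dz"""
    s=get_state(); m=Rl.as_matrix()
    # grasp point = tcp - grasp_offset*toolz ; toolz=-lidz
    t=P+m[:,2]*(.03+dz-grasp_offset)
    Rt=R.from_matrix(m@np.diag([1,-1,-1.])); rc=R.from_quat(s['tcp_rot'])
    print('t',round(s['time'],2),'tcp',s['eef_pos']*1e3,'target',t*1e3,'dpos mm',(t-s['eef_pos'])*1e3,'rotvec deg',np.degrees((Rt*rc.inv()).as_rotvec()),'op',s['opening'],'F',s['contact_force'])
E
python3 -c "
from go import *
delta(np.array([.6142,.2135,.119]),lidR(17),.13)"
```

```text
t 2.9 tcp [ 640.65 -164.72  402.04] target [557.09 196.04 247.06] dpos mm [ -83.56  360.76 -154.98] rotvec deg [  8.73 -22.68  -7.44] op 0.9997731886681072 F [ 0.43 -0.45  0.54]
```

Call:
jog_arm(targets="-8 38 -8 0.9 -2.3 -0.8 1;-8 38 -8 0.9 -2.3 -0.8 1;-8 37 -14 0.9 -2.3 -0.8 1;-8 37 -14 0.9 -2.3 -0.8 1;-8 37 -14 0.9 -2.3 -0.8 1;-8 37 -16 0.9 -2.3 -0.8 1;-8 36 -18 0.9 -2.3 -0.8 1;-8 36 -18 0.9 -2.3 -0.8 1;-8 36 -18 0.9 -2.3 -0.8 1;-8 34 -18 0.9 -2.3 -0.8 1")

```text
time: 3.73
eef_pos: [0.5574, 0.1903, 0.2576]
tcp_rot: [0.965, 0.116, 0.234, -0.032]
contact_force: [-0.1, 0.9, 0.3]
opening: 1.0
```

```bash
python3 -c "
from go import *
delta(np.array([.6142,.2135,.119]),lidR(17),.13)"
```

```text
t 3.73 tcp [557.35 190.26 257.62] target [557.09 196.04 247.06] dpos mm [ -0.26   5.78 -10.56] rotvec deg [-1.    2.12  3.16] op 0.9995987548780882 F [-0.14  0.86  0.28]
```

Call:
jog_arm(targets="0 0 0 -0.5 1.5 2.5 1;0 0 0 0 0 0 1;0 0 0 0 0 0 1")

```text
time: 3.98
eef_pos: [0.5473, 0.193, 0.2469]
tcp_rot: [0.966, 0.14, 0.212, -0.035]
contact_force: [-0.2, -1.5, -0.8]
opening: 1.0
```

```bash
python3 -c "
from go import *
p=read_camera('wrist'); save('w2.png',p['pixels']); np.save('w2.npy',p,allow_pickle=True)
delta(np.array([.6142,.2135,.119]),lidR(17),.13)
M=np.array([[-52,-37,8],[52,-37,8],[-52,37,8],[52,37,8],[-73,-58,8],[73,-58,8],[-73,58,8],[73,58,8]])/1e3
print(proj(lidR(17).apply(M)+[.6142,.2135,.119],p))"
```

```text
t 4.03 tcp [548.24 192.57 248.06] target [557.09 196.04 247.06] dpos mm [ 8.86  3.47 -1.  ] rotvec deg [-0.46 -0.15  0.43] op 1.0023876536424308 F [-0.13 -0.59  0.23]
[[380.48 260.86]
 [383.71 129.74]
 [289.75 261.46]
 [283.78 130.7 ]
 [405.02 284.16]
 [413.15 100.28]
 [265.84 285.01]
 [253.9  101.9 ]]
```

View pics/w2.png

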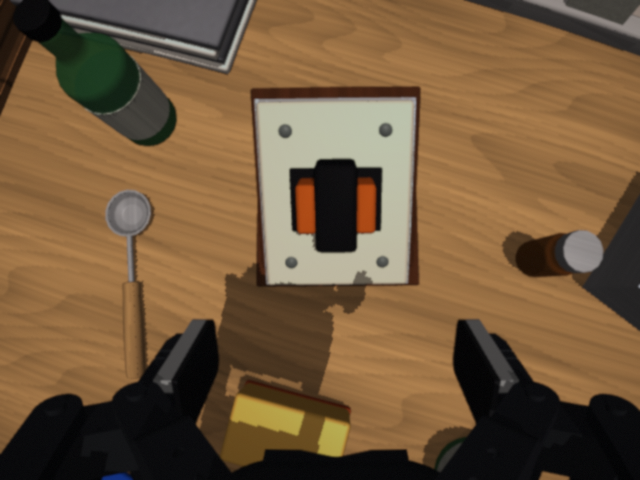

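```bash
python3 - <<'E'
from go import *
a=cv2.imread('pics/w2.png')[80:300,230:440]; save('c6.png',cv2.resize(a,None,fx=2.7,fy=2.7,interpolation=cv2.INTER_CUBIC))
p=np.load('w2.npy',allow_pickle=True).item()
g=cv2.cvtColor(p['pixels'],cv2.COLOR_BGR2GRAY).astype(float)
# refine dots by dark centroid
U=[]
for u,v in [(383,262),(386,130),(292,262),(285,131)]:
    w=g[v-10:v+11,u-10:u+11]; bg=np.median(w); d=np.clip(bg-w-25,0,None); yy,xx=np.mgrid[-10:11,-10:11]
    U.append([u+(d*xx).sum()/d.sum(),v+(d*yy).sum()/d.sum()])
U=np.array(U);print(U)
M=np.array([[-52,-37,8],[52,-37,8],[-52,37,8],[52,37,8]])/1e3
by=lambda q:(lambda M:lidR(q[3]*50).apply(M)+q[:3])
np.set_printoptions(precision=4,suppress=True)
x,r=fit([(p,M,U)],[.614,.2135,.119,.34],by);print(x,x[3]*50,r)
def bz(q): return lambda M:lidR(q[2]*50).apply(M)+[q[0],q[1],.119]
x,r=fit([(p,M,U)],[.614,.2135,.34],bz);print(x,x[2]*50,r)
E
```

```text
[[381.88 261.72]
 [385.09 129.98]
 [290.78 262.51]
 [284.64 131.16]]
[0.6136 0.2124 0.1205 0.3421] 17.107214728882923 [ 0.0396 -0.0022 -0.0116  0.037  -0.0106 -0.0165 -0.015  -0.0198]
[0.614  0.2125 0.3421] 17.106927335948402 [-0.1661 -0.3109 -0.2532  0.3423  0.1887 -0.3286  0.2353  0.2788]
```

View pics/c6.png

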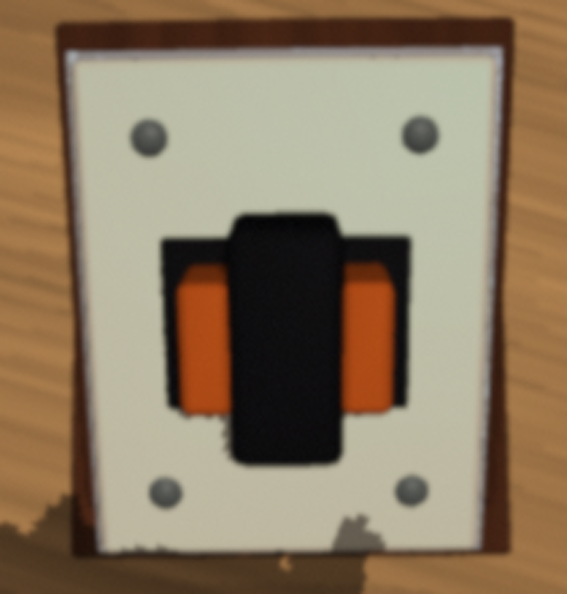

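```bash
python3 -c "
from go import *
delta(np.array([.6138,.2127,.1200]),lidR(17.1),.05)
delta(np.array([.6138,.2127,.1200]),lidR(17.1),-.003)"
```

```text
t 4.03 tcp [548.24 192.57 248.06] target [589.04 205.08 175.56] dpos mm [ 40.8   12.51 -72.51] rotvec deg [-0.46 -0.15  0.53] op 1.0023876536424308 F [-0.13 -0.59  0.23]
t 4.03 tcp [548.24 192.57 248.06] target [610.45 211.67 127.52] dpos mm [  62.21   19.1  -120.54] rotvec deg [-0.46 -0.15  0.53] op 1.0023876536424308 F [-0.13 -0.59  0.23]
```

Call:
jog_arm(targets="14 4 -22 0 0 0 1;14 4 -22 0 0 0 1;13 4 -20 -0.4 -0.1 0.5 1;0 0 0 0 0 0 1;0 0 0 0 0 0 1;0 0 0 0 0 0 1")

```text
time: 4.53
eef_pos: [0.6006, 0.1956, 0.1947]
tcp_rot: [0.964, 0.136, 0.224, -0.03]
contact_force: [-0.1, -0.2, -0.7]
opening: 0.999
```

```bash
python3 -c "
from go import *
delta(np.array([.6138,.2127,.1200]),lidR(17.1),-.003)"
```

```text
t 4.53 tcp [600.62 195.61 194.67] target [610.45 211.67 127.52] dpos mm [  9.83  16.06 -67.14] rotvec deg [-0.16  1.18  1.08] op 0.9990964004803896 F [-0.13 -0.21 -0.74]
```

Call:
jog_arm(targets="-10 4 -2 0 0.5 0.5 1;-10 3 -2 0 0.5 0.5 1;0 0 0 0 0 0 1;0 0 0 0 0 0 1")

```text
time: 4.87
eef_pos: [0.5805, 0.2017, 0.1969]
tcp_rot: [0.964, 0.143, 0.219, -0.033]
contact_force: [-1.0, -0.0, -0.0]
opening: 0.998
```

```bash
cat >> go.py <<'E'
def rel(P,Rl):
    s=get_state(); m=Rl.as_matrix()
    gp=s['eef_pos']+grasp_offset*(-R.from_quat(s['tcp_rot']).as_matrix()[:,2])
    print('grasp in lid frame mm',m.T@(gp-P)*1e3,'want 0 0 30')
    delta(P,Rl,-.003)
LID=(np.array([.6138,.2127,.1200]),lidR(17.1))
E
python3 -c "
from go import *
rel(*LID)"
```

```text
grasp in lid frame mm [  0.55  -0.67 103.24] want 0 0 30
t 4.87 tcp [580.51 201.75 196.94] target [610.45 211.67 127.52] dpos mm [ 29.94   9.92 -69.42] rotvec deg [-0.24  0.59  0.16] op 0.99781129230817 F [-0.99 -0.04 -0.03]
```

Call:
jog_arm(targets="6 2 -14 0 0.2 0 1;6 2 -14 0 0.2 0 1;0 0 0 0 0 0 1;0 0 0 0 0 0 1")

```text
time: 5.2
eef_pos: [0.5932, 0.207, 0.1735]
tcp_rot: [0.964, 0.144, 0.22, -0.034]
contact_force: [0.9, -0.9, 0.8]
opening: 0.999
```

```bash
python3 -c "
from go import *
rel(*LID)"
```

```text
grasp in lid frame mm [ 2.99  0.58 76.22] want 0 0 30
t 5.2 tcp [593.18 206.99 173.5 ] target [610.45 211.67 127.52] dpos mm [ 17.27   4.68 -45.98] rotvec deg [-0.31  0.66  0.07] op 0.9991892082694148 F [ 0.87 -0.87  0.81]
```

Call:
jog_arm(targets="5 1 -14 -0.1 0.3 0 1;5 1 -14 -0.1 0.3 0 1;0 0 0 0 0 0 1;0 0 0 0 0 0 1")

```text
time: 5.53
eef_pos: [0.6042, 0.2098, 0.1498]
tcp_rot: [0.965, 0.145, 0.218, -0.033]
contact_force: [0.0, 0.4, 0.8]
opening: 1.0
```

```bash
python3 -c "
from go import *
rel(*LID)"
```

```text
grasp in lid frame mm [ 3.38  0.02 49.96] want 0 0 30
t 5.53 tcp [604.21 209.78 149.82] target [610.45 211.67 127.52] dpos mm [  6.24   1.89 -22.3 ] rotvec deg [-0.16  0.39  0.  ] op 1.000475138479243 F [0.01 0.4  0.83]
```

Call:
jog_arm(targets="3 1 -12 -0.1 0.2 0 1;3 1 -12 -0.1 0.2 0 1;0 0 0 0 0 0 1;0 0 0 0 0 0 1")

```text
time: 5.87
eef_pos: [0.6115, 0.2122, 0.1273]
tcp_rot: [0.965, 0.145, 0.216, -0.032]
contact_force: [0.1, 0.1, -0.1]
opening: 1.006
```

```bash
python3 -c "
from go import *
rel(*LID)
p=read_camera('wrist'); save('w3.png',p['pixels'])"
```

```text
grasp in lid frame mm [ 0.91  0.25 26.32] want 0 0 30
t 5.87 tcp [611.5  212.23 127.32] target [610.45 211.67 127.52] dpos mm [-1.06 -0.57  0.2 ] rotvec deg [ 0.02  0.23 -0.01] op 1.005683304702957 F [ 0.07  0.09 -0.12]
```

View pics/w3.png

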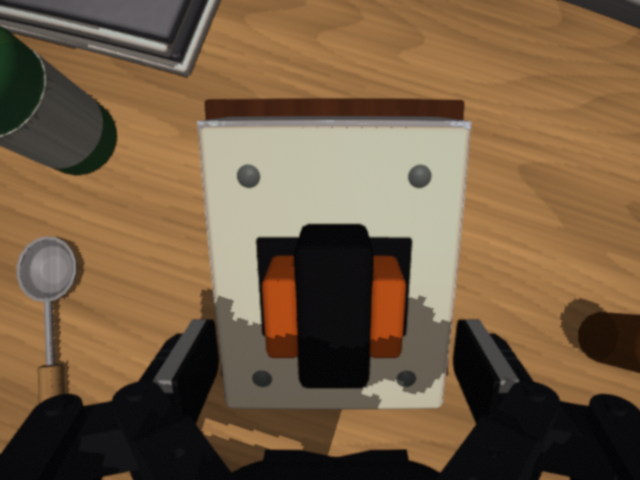

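The picture shows the fingers at (190,380) and (480,380), straddling the buttons at (282,305) and (387,305) evenly. Now pinch.

Call:
jog_arm(targets="0 0 0 0 0 0 -1;0 0 0 0 0 0 -1;0 0 0 0 0 0 -1;0 0 0 0 0 0 -1;0 0 0 0 0 0 -1;0 0 0 0 0 0 -1", force=24)

```text
time: 6.42
eef_pos: [0.6117, 0.2122, 0.1285]
tcp_rot: [0.965, 0.145, 0.217, -0.032]
contact_force: [-0.0, -0.1, -0.4]
opening: 0.144
```

```bash
python3 -c "
from go import *
rel(*LID); s=get_state(); print(s['wrist_torque'],s['opening']*85)"
```

```text
grasp in lid frame mm [ 1.51  0.22 27.28] want 0 0 30
t 6.42 tcp [611.67 212.25 128.46] target [610.45 211.67 127.52] dpos mm [-1.22 -0.58 -0.94] rotvec deg [ 0.01  0.31 -0.02] op 0.14444359790692798 F [-0.03 -0.1  -0.35]
[-0.08  0.22  0.01] 12.277705822088878
```

```bash
python3 -c "
from go import *
p=read_camera('wrist'); save('w4.png',p['pixels']);
p=read_camera('scene'); save('s1.png',cv2.resize(p['pixels'][280:420,230:400],None,fx=4,fy=4))
print(get_state()['opening'])"
```

```text
0.0005318067837899112
```

View pics/w4.png

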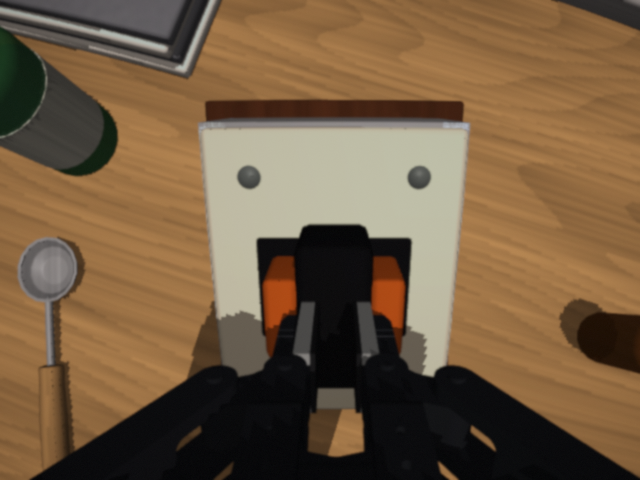

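View pics/s1.png

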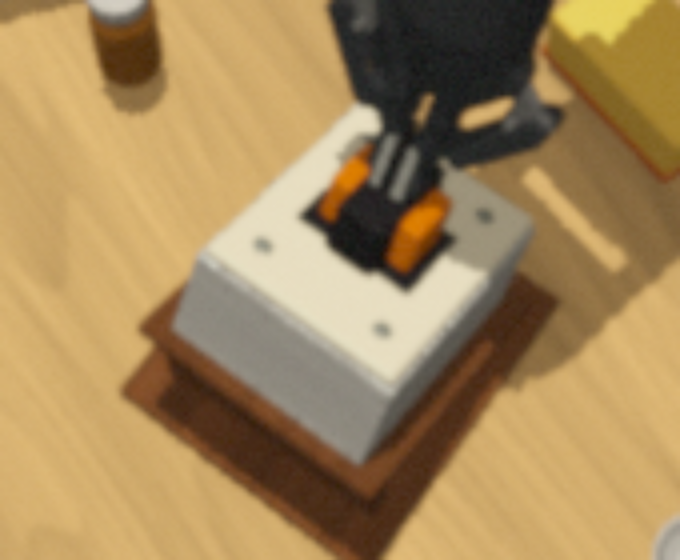

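```bash
python3 -c "
from go import *
s=get_state(); T=R.from_quat(s['tcp_rot']).as_matrix(); print(T)
P=np.array([s['eef_pos'],s['eef_pos']-T[:,2]*grasp_offset,s['eef_pos']-T[:,2]*.1,LID[1].apply([[0,0,.03],[0,0,.044],[-.032,0,.044],[.032,0,.044]])[0]+LID[0],LID[1].apply([-.032,0,.044])+LID[0],LID[1].apply([.032,0,.044])+LID[0]])
for n in ['scene','side','wrist']:
    p=read_camera(n); q=proj(P,p); im=p['pixels'].copy()
    im=cv2.resize(im,None,fx=4,fy=4)
    for i,u in enumerate(q): cv2.circle(im,tuple(int(v) for v in (u+.5)*4),4,[(0,0,255),(255,0,255),(255,0,0),(0,255,0),(255,255,0),(0,255,255)][i],-1)
    c=(q[3]*4).astype(int); save('d_'+n+'.png',im[max(c[1]-300,0):c[1]+250,max(c[0]-300,0):c[0]+300]); print(n,q)
"
```

```text
[[ 0.86  0.29  0.41]
 [ 0.27 -0.96  0.12]
 [ 0.43  0.   -0.9 ]]
scene [[323.31 336.85]
 [325.77 330.92]
 [337.09 303.56]
 [326.41 329.57]
 [336.27 316.9 ]
 [319.88 333.58]]
side [[216.34 262.26]
 [218.3  258.91]
 [227.48 243.18]
 [219.22 258.59]
 [233.27 261.99]
 [207.99 249.92]]
wrist [[332.2  284.12]
 [331.83 302.34]
 [328.87 451.44]
 [332.41 308.5 ]
 [332.29 392.12]
 [332.06 248.1 ]]
```

View pics/d_scene.png

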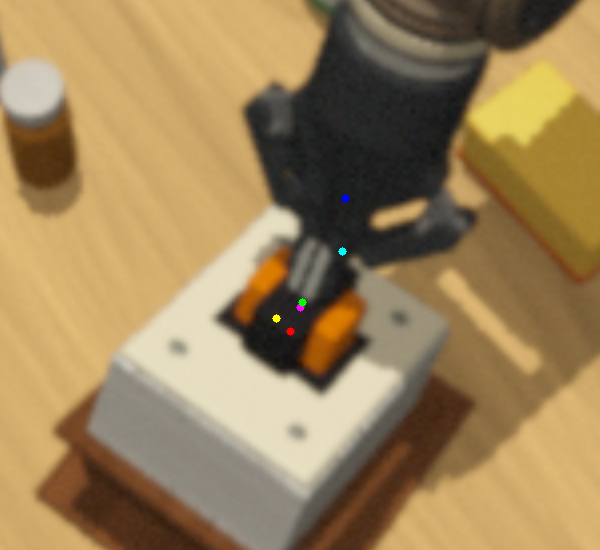

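View pics/d_side.png

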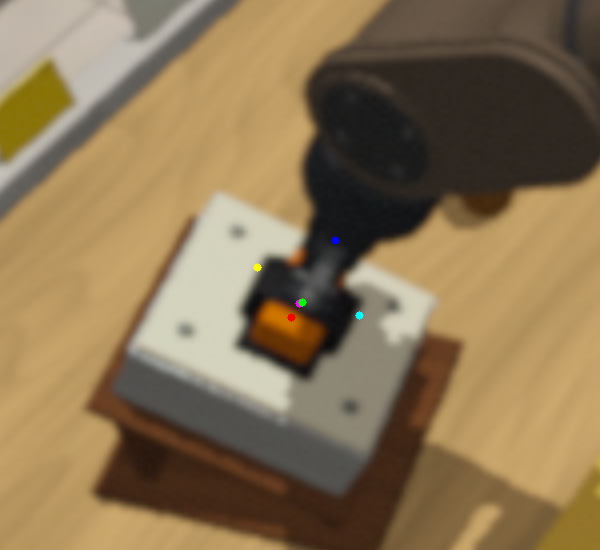

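View pics/d_wrist.png

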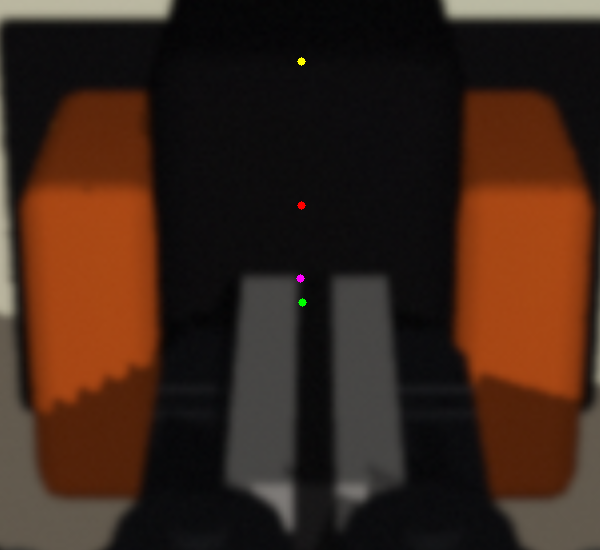

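Call:
jog_arm(targets="-10 -3 20 0 0 0 -1;-10 -3 20 0 0 0 -1;-6 -2 15 0 0 0 -1;0 0 0 0 0 0 -1;0 0 0 0 0 0 -1;0 0 0 0 0 0 -1")

```text
time: 7.17
eef_pos: [0.5836, 0.2037, 0.1825]
tcp_rot: [0.965, 0.145, 0.215, -0.032]
contact_force: [-0.3, 0.7, 0.6]
opening: 0.003
```

```bash
cat > tip.py <<'E'
from go import *
import sys
s=get_state(); T=R.from_quat(s['tcp_rot']).as_matrix(); print(s['eef_pos'],s['opening'])
P=np.array([s['eef_pos']-T[:,2]*d for d in (0,.0187,.037,.06)])
for n in ['scene','side','wrist']:
    p=read_camera(n); q=proj(P,p); im=cv2.resize(p['pixels'],None,fx=5,fy=5,interpolation=cv2.INTER_CUBIC)
    for i,u in enumerate(q): cv2.circle(im,tuple(int(v) for v in (u+.5)*5),3,[(0,0,255),(255,0,255),(255,0,0),(0,255,0),(255,255,0),(0,255,255)][i],-1)
    c=(q[1]*5).astype(int); save('e_'+n+sys.argv[1]+'.png',im[max(c[1]-250,0):c[1]+250,max(c[0]-250,0):c[0]+250]); print(n,q.tolist())
E
python3 tip.py a
```

```text
[0.58 0.2  0.18] 0.0032446829468053525
scene [[332.4579351941427, 315.9867514683573], [335.07819289236306, 309.6310913507758], [337.70002917062936, 303.26884767581646], [341.0787400576098, 295.0658868233554]]
side [[224.37548735540378, 251.5490795149793], [226.51191352784434, 247.86512697599073], [228.66332790296258, 244.1551542162963], [231.45652227284694, 239.33821152906816]]
wrist [[332.32904001220555, 283.2080607996017], [331.96307571567854, 301.5065674811484], [331.5291930266021, 323.2504262053857], [330.8372235098972, 358.0426061487983]]
```

View pics/e_scenea.png

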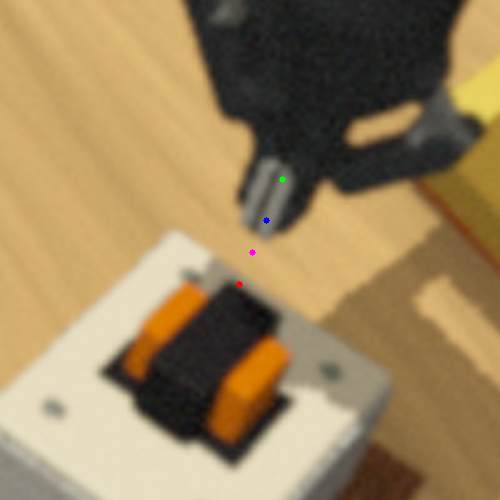

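View pics/e_sidea.png

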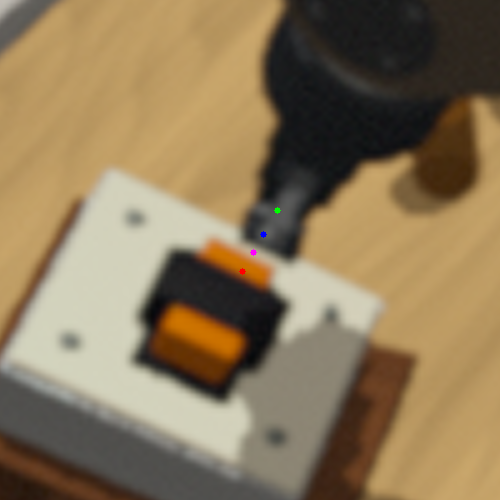

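View pics/e_wrista.png

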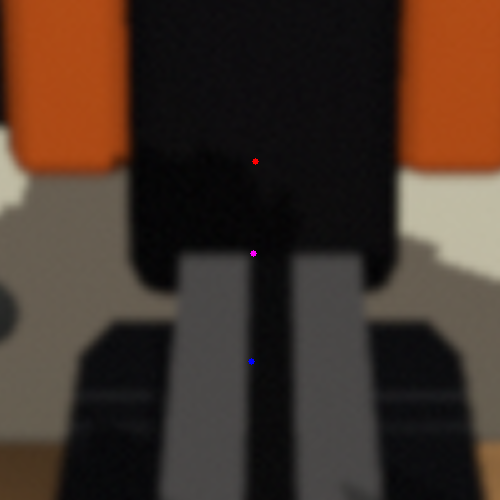

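```bash
python3 -c "
from go import *
s=get_state(); T=R.from_quat(s['tcp_rot']).as_matrix(); print(s['time'],s['qpos'])
C={n:read_camera(n) for n in ['scene','side','wrist']}
W=C['wrist']['world_from_camera']; print('cam in tool',T.T@(W[:3,3]-s['eef_pos'])*1e3, T.T@W[:3,:3])
for x in (-11,0,11):
  for d in (0,15,20,25,30,35):
    P=(s['eef_pos']+T@np.array([x,0,-d])/1e3)[None]
    print(x,d,[proj(P,C[n])[0] for n in C])
"
```

```text
7.3167 [ 0.14 -0.07  2.04  0.1   0.74  1.36]
cam in tool [  82.15    1.68 -179.65] [[ 0.    0.95  0.32]
 [ 1.   -0.    0.  ]
 [ 0.    0.32 -0.95]]
-11 0 [array([335.44, 313.23]), array([229.11, 254.09]), array([332.26, 305.25])]
-11 15 [array([337.53, 308.17]), array([230.85, 251.17]), array([331.99, 320.85])]
-11 20 [array([338.23, 306.46]), array([231.44, 250.18]), array([331.89, 326.58])]
-11 25 [array([338.94, 304.75]), array([232.04, 249.19]), array([331.79, 332.61])]
-11 30 [array([339.66, 303.02]), array([232.64, 248.19]), array([331.67, 338.96])]
-11 35 [array([340.38, 301.28]), array([233.24, 247.17]), array([331.56, 345.66])]
0 0 [array([332.64, 316.04]), array([224.7 , 251.97]), array([332.21, 284.32])]
0 15 [array([334.73, 310.97]), array([226.4 , 249.03]), array([331.93, 298.65])]
0 20 [array([335.43, 309.26]), array([226.97, 248.03]), array([331.82, 303.93])]
0 25 [array([336.14, 307.54]), array([227.55, 247.02]), array([331.71, 309.49])]
0 30 [array([336.85, 305.81]), array([228.13, 246.01]), array([331.6 , 315.36])]
0 35 [array([337.56, 304.06]), array([228.72, 244.99]), array([331.47, 321.56])]
11 0 [array([329.8, 318.9]), array([220.27, 249.85]), array([332.16, 262.58])]
11 15 [array([331.88, 313.82]), array([221.92, 246.87]), array([331.86, 275.49])]
11 20 [array([332.58, 312.1 ]), array([222.48, 245.86]), array([331.75, 280.26])]
11 25 [array([333.28, 310.38]), array([223.04, 244.85]), array([331.64, 285.3 ])]
11 30 [array([333.99, 308.64]), array([223.61, 243.82]), array([331.52, 290.62])]
11 35 [array([334.7 , 306.89]), array([224.18, 242.79]), array([331.39, 296.25])]
```

Call:
jog_arm(targets="0 0 0 0 0 0 1;0 0 0 0 0 0 1;0 0 0 0 0 0 1;0 0 0 0 0 0 1;0 0 0 0 0 0 1;0 0 0 0 0 0 1;0 0 0 0 0 0 1")

```text
time: 8.05
eef_pos: [0.5828, 0.2036, 0.1796]
tcp_rot: [0.966, 0.145, 0.212, -0.032]
contact_force: [-0.5, -0.6, 0.0]
opening: 0.973
```

```bash
cat >> go.py <<'E'
def rel2(P,Rl,d=.0355,xo=.002,gz=.0335):
    """corrected tool: real tip is d behind reported TCP. want real (shut) grasp point at lid z=gz"""
    s=get_state(); m=Rl.as_matrix(); T=R.from_quat(s['tcp_rot']).as_matrix()
    gp=s['eef_pos']-T[:,2]*(grasp_offset+d)-T[:,0]*xo
    print('real grasp in lid mm',m.T@(gp-P)*1e3,'tcp lid',m.T@(s['eef_pos']-P)*1e3)
    Rt=R.from_matrix(m@np.diag([1,-1,-1.])); t=P+m[:,2]*(gz-grasp_offset-d)+m[:,0]*xo
    print('t',round(s['time'],2),'dpos mm',(t-s['eef_pos'])*1e3,'rot',np.degrees((Rt*R.from_quat(s['tcp_rot']).inv()).as_rotvec()),'op',s['opening'],'F',s['contact_force'])
E
python3 -c "
from go import *
rel2(*LID)"; python3 tip.py b
```

```text
real grasp in lid mm [ -5.92   0.41 121.92] tcp lid [-4.13  0.4  67.71]
t 8.05 dpos mm [ 41.14  12.24 -77.54] rot [ 0.09 -0.21 -0.01] op 0.9732119151475864 F [-0.54 -0.63  0.02]
[0.58 0.2  0.18] 0.9732119151475864
scene [[332.69592019384453, 316.25600137879815], [335.2830476297131, 309.9407557223142], [337.87190037350615, 303.61855661284557], [341.2083565132949, 295.4666066599797]]
side [[224.8968517944109, 252.3955926410434], [227.00148566379167, 248.7092688954375], [229.12080640410574, 244.9970456485327], [231.8722161261664, 240.1773869401988]]
wrist [[332.2345151522435, 284.2951798441144], [331.87423502082464, 302.4987835559442], [331.44760619722655, 324.1058548721206], [330.76834406051745, 358.6259106810147]]
```

View pics/e_sceneb.png

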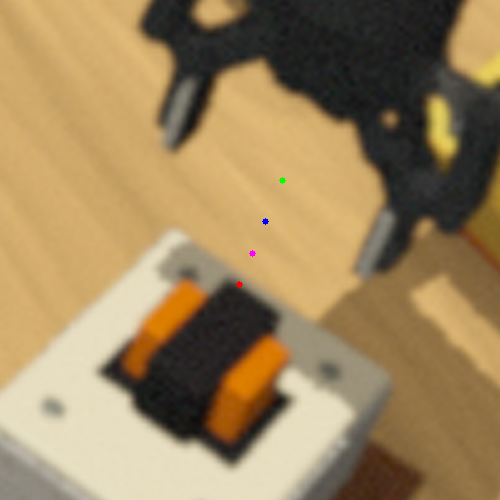

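Call:
jog_arm(targets="7 2 -14 0 0 0 1;7 2 -14 0 0 0 1;7 2 -14 0 0 0 1;6 2 -10 0 0 0 1;0 0 0 0 0 0 1;0 0 0 0 0 0 1")

```text
time: 8.7
eef_pos: [0.6119, 0.2121, 0.1283]
tcp_rot: [0.965, 0.145, 0.215, -0.032]
contact_force: [0.3, 0.0, 0.1]
opening: 1.001
```

```bash
python3 -c "
from go import *
rel2(*LID)"; python3 tip.py c
```

```text
real grasp in lid mm [-0.32  0.01 62.56] tcp lid [ 1.73 -0.04  8.36]
t 8.7 dpos mm [ 11.96   3.73 -26.22] rot [ 0.05  0.06 -0.01] op 1.0005356445640274 F [0.26 0.01 0.14]
[0.61 0.21 0.13] 1.0005356445640274
scene [[323.1450338572937, 336.8599014016213], [325.57532671946944, 330.9540654358782], [328.0059068247852, 325.04517122049117], [331.1364537446555, 317.4311438680687]]
side [[216.31950583724364, 262.1759506520124], [218.24801936575443, 258.8041607826454], [220.1875494010164, 255.41295887712508], [222.7018967100941, 251.0164833030873]]
wrist [[332.24676263430666, 284.3008784285496], [331.89405733808843, 302.4196445808556], [331.47662669025186, 323.9148948354311], [330.8125050590921, 358.2320745453572]]
```

View pics/e_scenec.png

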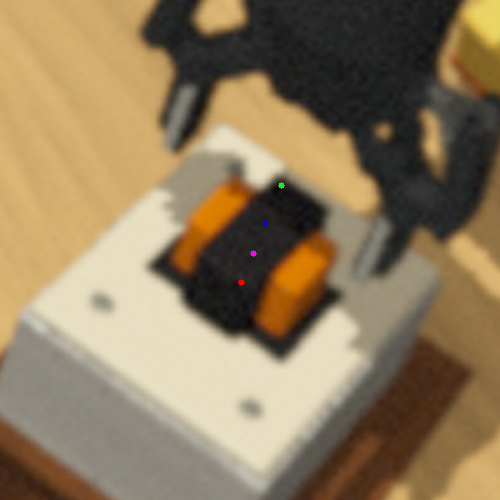

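View pics/e_sidec.png

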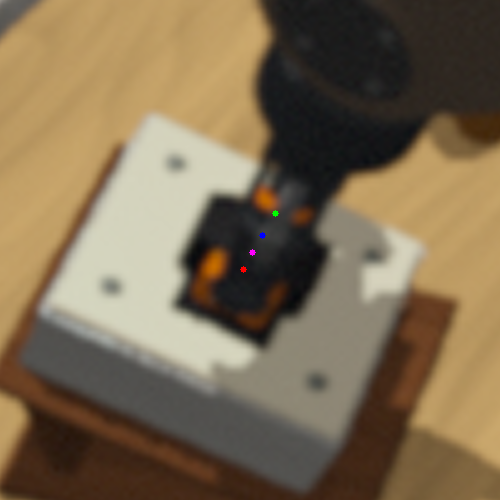

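Call:
jog_arm(targets="5 2 -11 0 0 0 1;4 1 -9 0 0 0 1;0 0 0 0 0 0 1;0 0 0 0 0 0 1")

```text
time: 9.18
eef_pos: [0.6229, 0.2155, 0.1132]
tcp_rot: [0.964, 0.145, 0.219, -0.032]
contact_force: [0.3, -0.5, 0.1]
opening: 1.002
```

```bash
python3 -c "
from go import *
rel2(*LID)"; python3 tip.py d
```

```text
real grasp in lid mm [ 3.27  0.09 43.96] tcp lid [  5.77  -0.02 -10.22]
t 9.18 dpos mm [  0.96   0.32 -11.1 ] rot [-0.02  0.54 -0.02] op 1.0021213439656869 F [ 0.3  -0.47  0.11]
[0.62 0.22 0.11] 1.0021213439656869
scene [[319.7751801702581, 343.6781911407263], [322.19696710375075, 337.8613711575073], [324.6183138469351, 332.0433335722465], [327.73590441781124, 324.5490133031701]]
side [[212.91277536299404, 264.72569854720183], [214.8275205996429, 261.4672300284407], [216.7524512501558, 258.19128684026794], [219.24674941963025, 253.9461546481212]]
wrist [[332.21991777736497, 284.1262355590862], [331.85944486798473, 302.3061866170909], [331.43261558513495, 323.883963062122], [330.75309213018255, 358.3546944889629]]
```

View pics/e_scened.png

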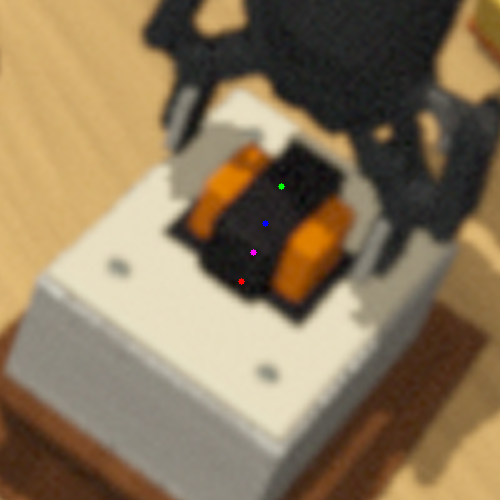

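View pics/e_wristd.png

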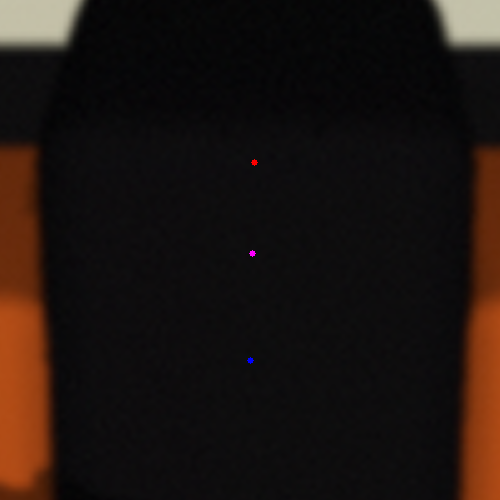

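Call:
jog_arm(targets="0 0 -5 0 0.2 0 1;0 0 -4 0 0.2 0 1;0 0 0 0 0 0 1;0 0 0 0 0 0 1")

```text
time: 9.67
eef_pos: [0.6232, 0.2155, 0.1049]
tcp_rot: [0.965, 0.145, 0.216, -0.032]
contact_force: [-0.1, -0.1, 0.6]
opening: 1.004
```

```bash
python3 -c "
from go import *
rel2(*LID)
p=read_camera('wrist'); save('w5.png',p['pixels'])"
```

```text
real grasp in lid mm [ 0.32 -0.07 36.38] tcp lid [  2.54  -0.09 -17.81]
t 9.67 dpos mm [ 0.67  0.3  -2.85] rot [-0.04  0.23 -0.02] op 1.0036603993075082 F [-0.1  -0.12  0.58]
```

View pics/w5.png

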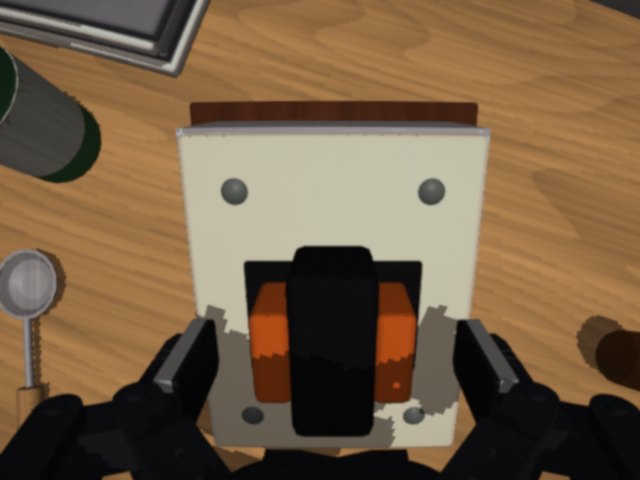

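Call:
jog_arm(targets="0 0 0 0 0 0 -1;0 0 0 0 0 0 -1;0 0 0 0 0 0 -1;0 0 0 0 0 0 -1;0 0 0 0 0 0 -1;0 0 0 0 0 0 -1;0 0 0 0 0 0 -1", force=24)

```text
time: 10.3
eef_pos: [0.6226, 0.2162, 0.1064]
tcp_rot: [0.965, 0.146, 0.216, -0.033]
contact_force: [-0.1, -0.3, -0.0]
opening: 0.4
```

```bash
python3 -c "
from go import *
rel2(*LID)
p=read_camera('wrist'); save('w6.png',p['pixels'])"; python3 tip.py f
```

```text
real grasp in lid mm [ 0.62  0.69 37.9 ] tcp lid [  2.8    0.74 -16.29]
t 10.3 dpos mm [ 1.31 -0.37 -4.33] rot [-0.08  0.17 -0.07] op 0.3998134795525897 F [-0.1  -0.28 -0.01]
[0.62 0.22 0.11] 0.4008689817576216
scene [[320.08028858475257, 344.9681888683779], [322.4417510511167, 339.21128326893086], [324.8028235578778, 333.4530642683797], [327.84287221870716, 326.0356231722962]]
side [[213.31504140305867, 266.5812657369726], [215.19252870554806, 263.32356174141495], [217.07973649492152, 260.04885057597943], [219.5247561134251, 255.80600606151515]]
wrist [[332.173118329982, 284.2572902645809], [331.8038798448225, 302.47317087433134], [331.36662511227775, 324.09539327991695], [330.6704066984012, 358.6408529517662]]
```

View pics/w6.png

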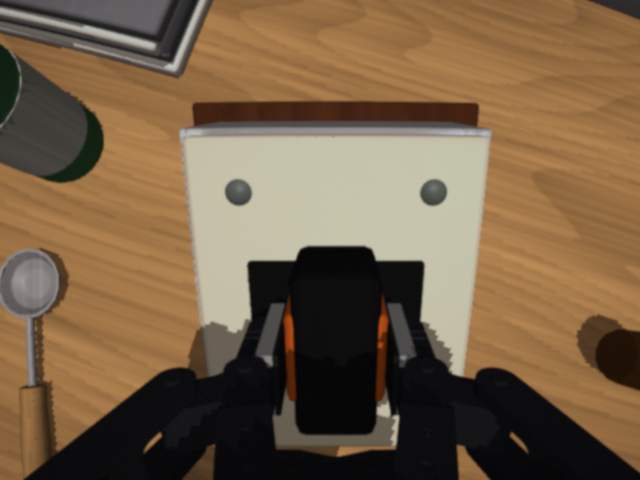

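View pics/e_scenef.png

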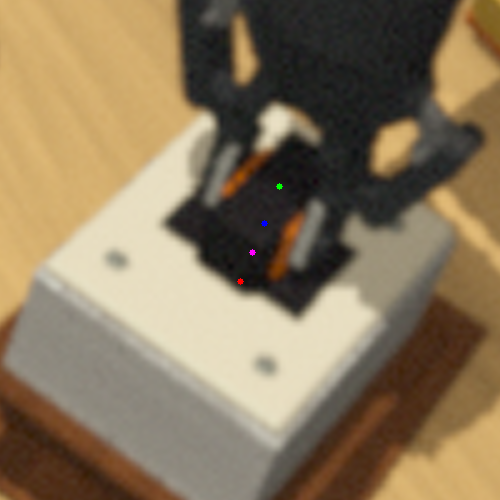

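Call:
jog_arm(targets="-4 -1 9 0 0 0 -1;-6 -2 14 0 0 0 -1;-8 -2 18 0 0 0 -1;-8 -2 18 0 0 0 -1;-8 -2 18 0 0 0 -1;-4 -1 10 0 0 0 -1;0 0 0 0 0 0 -1;0 0 0 0 0 0 -1;0 0 0 0 0 0 -1")

```text
time: 11.25
eef_pos: [0.5762, 0.2038, 0.1903]
tcp_rot: [0.967, 0.145, 0.208, -0.032]
contact_force: [-0.1, -0.1, -2.2]
opening: 0.399
```

```bash
python3 -c "
from go import *
rel2(*LID)
p=read_camera('wrist'); save('w7.png',p['pixels']); np.save('w7.npy',p,allow_pickle=True); s=get_state();np.save('s7.npy',s,allow_pickle=True)
p=read_camera('side'); save('s7.png',p['pixels'][150:330,120:320].repeat(3,0).repeat(3,1))"
```

```text
real grasp in lid mm [ -6.53   2.41 134.19] tcp lid [-5.24  2.52 79.97]
t 11.25 dpos mm [ 47.68  12.04 -88.18] rot [ 0.12 -0.75 -0.03] op 0.3988443359065473 F [-0.11 -0.13 -2.2 ]
```

View pics/w7.png

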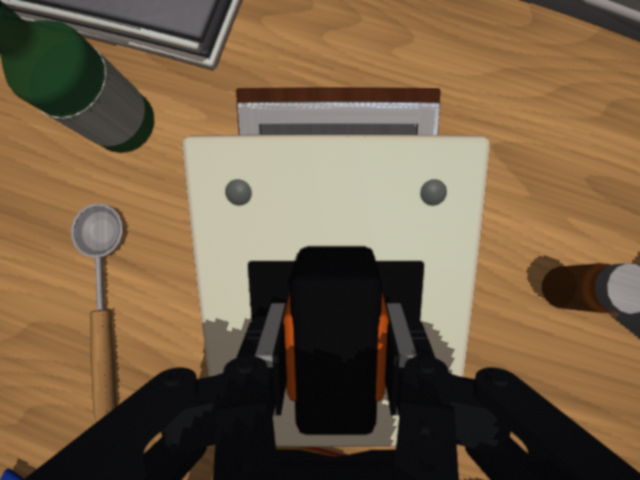

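View pics/s7.png

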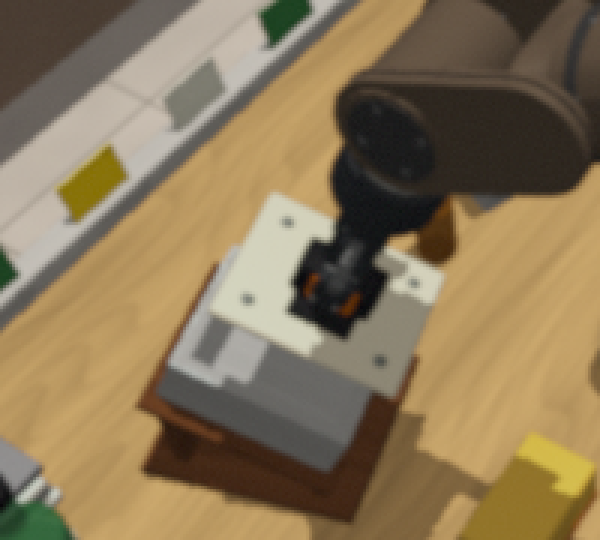

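```bash
python3 - <<'E'
from go import *
p=np.load('w7.npy',allow_pickle=True).item(); s=np.load('s7.npy',allow_pickle=True).item()
g=cv2.cvtColor(p['pixels'],cv2.COLOR_BGR2GRAY).astype(float)
U=[]
for u,v in [(433,192),(238,192)]:
    k=20;w=g[v-k:v+k+1,u-k:u+k+1]; bg=np.median(w); d=np.clip(bg-w-25,0,None); yy,xx=np.mgrid[-k:k+1,-k:k+1]
    U.append([u+(d*xx).sum()/d.sum(),v+(d*yy).sum()/d.sum()])
print(np.array(U))
save('c7.png',cv2.resize(p['pixels'][120:460,170:500],None,fx=1.7,fy=1.7,interpolation=cv2.INTER_CUBIC))
T=R.from_quat(s['tcp_rot'])
# lid from grasp relation: lid rot in tool ~ diag(1,-1,-1) with small rot; tcp in lid (2.8,.74,-16.3)
m=(R.from_rotvec(np.radians([-.08,.17,-.07]))*T).as_matrix()@np.diag([1,-1,-1.])
O=s['eef_pos']-m@np.array([2.8,.74,-16.3])/1e3
M=np.array([[52,-37,8],[52,37,8],[73,-58,8],[73,58,8],[32,-15,44],[32,15,44],[-32,-15,44],[-32,15,44],[-73,-58,8],[-73,58,8]])/1e3
print(proj(M@m.T+O,p)); print('lid now',O, m[:,2])
E
```

```text
[[432.89 192.72]
 [237.87 192.68]]
[[430.37 192.98]
 [236.38 192.68]
 [490.18 137.69]
 [176.75 137.31]
 [380.51 279.34]
 [284.67 279.15]
 [373.54 438.56]
 [292.05 438.33]
 [452.52 446.93]
 [214.54 446.28]]
lid now [0.57 0.2  0.2 ] [-0.39 -0.12  0.91]
```

View pics/c7.png

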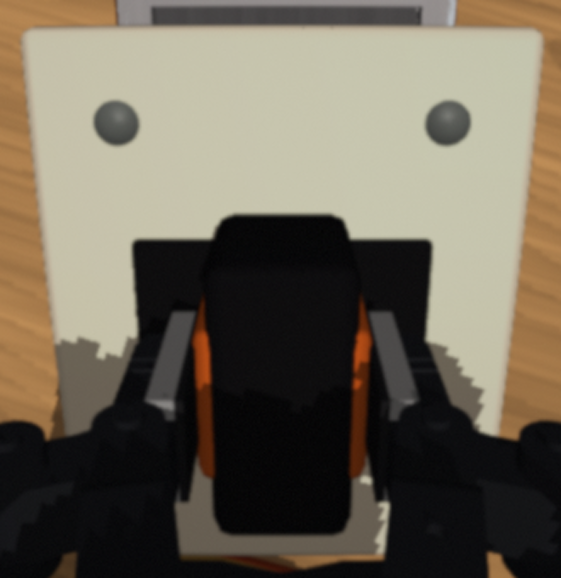

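```bash
cat >> go.py <<'E'
TCPL=np.array([2.8,1.5,-16.3])/1e3
EPS=R.from_rotvec(np.radians([-.08,.17,-.07]))  # world-ish small, ignored when rotated
def place(lz,P=(.6705,-.1450),yaw=-20.05,tcpl=TCPL):
    s=get_state(); T=R.from_quat(s['tcp_rot']); m=T.as_matrix()@np.diag([1,-1,-1.])
    O=s['eef_pos']-m@tcpl
    mt=R.from_euler('z',yaw,degrees=True).as_matrix()
    print('t',round(s['time'],2),'lid at mm',O*1e3,'tilt z',m[:,2],'yaw',np.degrees(np.arctan2(m[1,0],m[0,0])))
    Ot=np.array([P[0],P[1],lz]); t=Ot+mt@tcpl
    print('lid err in tub frame mm',mt.T@(O-Ot)*1e3)
    print('dpos',(t-s['eef_pos'])*1e3,'rot',np.degrees((R.from_matrix(mt@m.T)).as_rotvec()),'op',s['opening'],'F',s['contact_force'])
E
python3 -c "
from go import *
place(.2)"
```

```text
t 11.35 lid at mm [567.51 199.51 203.01] tilt z [-0.39 -0.12  0.91] yaw 17.073950411646198
lid err in tub frame mm [-214.86  288.32    3.01]
dpos [  97.77 -348.23   -5.59] rot [  0.5   24.57 -36.59] op 0.40089204112511423 F [-0.78 -0.36 -3.45]
```

Call:
jog_arm(targets="0 -5 20 0 0 0 -1;0 -15 18 0 1 -1.5 -1;6 -25 6 0 2 -3 -1;8 -28 0 0 2 -3 -1;8 -28 0 0 2 -3 -1;8 -28 0 0 2 -3 -1;8 -28 0 0 2 -3 -1;8 -28 0 0 2 -3 -1;8 -28 0 0 2 -3 -1;8 -28 0 0 2 -3 -1")

```text
time: 12.18
eef_pos: [0.6335, -0.0423, 0.2193]
tcp_rot: [0.995, -0.084, 0.048, -0.011]
contact_force: [0.1, 1.0, -2.2]
opening: 0.402
```

```bash
python3 -c "
from go import *
place(.2)"
```

```text
t 12.18 lid at mm [628.91 -43.55 235.2 ] tilt z [-0.1  -0.01  1.  ] yaw -9.698739592442807
lid err in tub frame mm [-73.86  81.04  35.2 ]
dpos [  40.16 -102.24  -35.58] rot [ -0.28   5.62 -10.42] op 0.40210213095712316 F [ 0.13  1.02 -2.24]
```

Call:
jog_arm(targets="8 -20 0 0 1.2 -2.3 -1;8 -20 -4 0 1.2 -2.3 -1;8 -20 -6 0 1.2 -2.3 -1;7 -18 -6 0 1 -1.8 -1;5 -12 -6 0 0.5 -1 -1;0 0 0 0 0 0 -1;0 0 0 0 0 0 -1;0 0 0 0 0 0 -1")

```text
time: 12.85
eef_pos: [0.6731, -0.1448, 0.1819]
tcp_rot: [0.984, -0.177, -0.004, -0.003]
contact_force: [0.3, 0.9, -1.5]
opening: 0.397
```

```bash
python3 -c "
from go import *
place(.15)"
```

```text
t 12.85 lid at mm [ 670.07 -145.36  198.22] tilt z [ 0.01 -0.01  1.  ] yaw -20.41794734227655
lid err in tub frame mm [-0.28 -0.49 48.22]
dpos [  0.53   0.26 -48.2 ] rot [-0.44 -0.36  0.37] op 0.3966610289528347 F [ 0.27  0.89 -1.48]
```

Call:
jog_arm(targets="0 0 -18 -0.1 -0.1 0.1 -1;0 0 -18 -0.1 -0.1 0.1 -1;0 0 -18 -0.1 -0.1 0.1 -1;0 0 -14 0 0 0 -1;0 0 0 0 0 0 -1;0 0 0 0 0 0 -1;0 0 0 0 0 0 -1")

```text
time: 13.43
eef_pos: [0.6733, -0.1388, 0.114]
tcp_rot: [0.985, -0.171, 0.002, -0.002]
contact_force: [0.1, -0.9, -3.3]
opening: 0.402
```

```bash
cat > look.py <<'E'
from go import *
import sys
place(.09)
s=get_state(); m=R.from_quat(s['tcp_rot']).as_matrix()@np.diag([1,-1,-1.]); O=s['eef_pos']-m@TCPL
mt=R.from_euler('z',-20.05,degrees=True).as_matrix()
lidc=np.array([[73,58,8],[-73,58,8],[-73,-58,8],[73,-58,8]])/1e3@m.T+O
rim=np.array([[75,60,0],[-75,60,0],[-75,-60,0],[75,-60,0]])/1e3@mt.T+[.6705,-.145,.09]
for n in ['scene','side','wrist']:
    p=read_camera(n); k=5 if n!='wrist' else 1
    save('raw_%s_%s.png'%(n,sys.argv[1]),p['pixels']); np.save('raw_%s_%s.npy'%(n,sys.argv[1]),p,allow_pickle=True)
    im=cv2.resize(p['pixels'],None,fx=k,fy=k,interpolation=cv2.INTER_CUBIC)
    for X,c in ((lidc,(255,0,255)),(rim,(255,255,0))):
        q=((proj(X,p)+.5)*k-.5); cv2.polylines(im,[np.round(q).astype(int)],True,c,1)
    if k>1:
        c=q.mean(0).astype(int); im=im[max(c[1]-300,0):c[1]+280,max(c[0]-300,0):c[0]+300]
    save('l_%s_%s.png'%(n,sys.argv[1]),im)
E
python3 look.py a
```

```text
t 13.43 lid at mm [ 670.07 -139.28  130.27] tilt z [-0. -0.  1.] yaw -19.694514333403728
lid err in tub frame mm [-2.36  5.22 40.27]
dpos [  0.37  -5.78 -40.28] rot [-0.16  0.21 -0.36] op 0.40155854910021077 F [ 0.06 -0.94 -3.29]
```

View pics/l_scene_a.png

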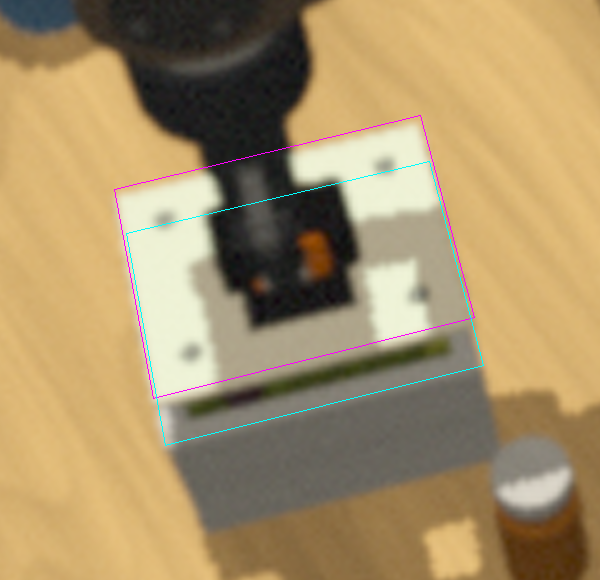

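View pics/l_side_a.png

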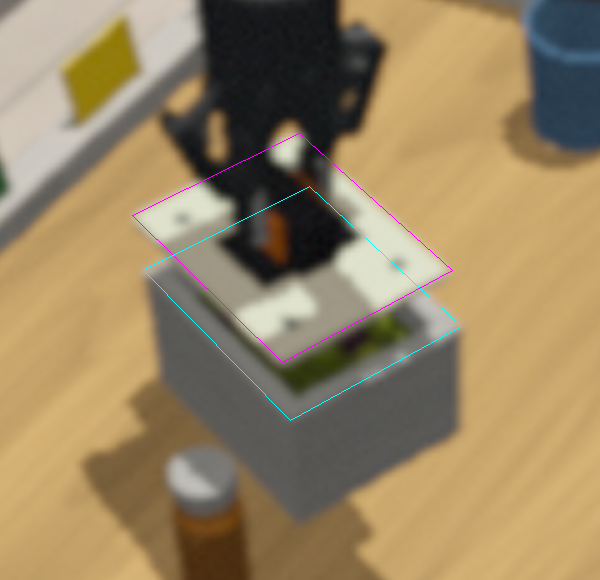

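View pics/l_wrist_a.png

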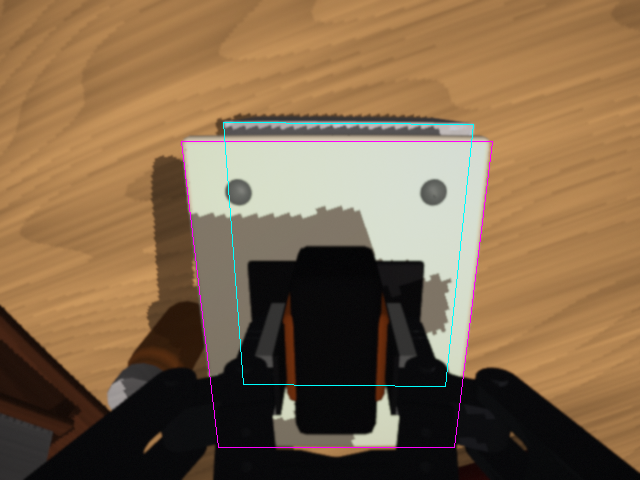

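Call:
jog_arm(targets="0 -3 -7 0 0.1 -0.2 -1;0 -3 -7 0 0.1 -0.2 -1;0 0 0 0 0 0 -1;0 0 0 0 0 0 -1")

```text
time: 13.92
eef_pos: [0.676, -0.1471, 0.1033]
tcp_rot: [0.985, -0.175, 0.004, -0.0]
contact_force: [0.1, -0.2, -1.9]
opening: 0.397
```

```bash
python3 -c "
from go import *
place(.09)"
```

```text
t 13.92 lid at mm [ 672.75 -147.55  119.54] tilt z [-0.01  0.    1.  ] yaw -20.175324424999097
lid err in tub frame mm [ 2.99 -1.62 29.54]
dpos [ -2.38   2.56 -29.57] rot [0.02 0.44 0.12] op 0.39690226711482807 F [ 0.12 -0.23 -1.93]
```

Call:
jog_arm(targets="-1 1 -3 0 0.2 0 -1;-1 1 -3 0 0.2 0 -1;0 0 0 0 0 0 -1;0 0 0 0 0 0 -1")

```text
time: 14.25
eef_pos: [0.6737, -0.1453, 0.0963]
tcp_rot: [0.984, -0.176, -0.0, 0.0]
contact_force: [0.1, -0.1, -1.9]
opening: 0.402
```

```bash
python3 -c "
from go import *
place(.09)"
```

```text
t 14.25 lid at mm [ 670.52 -145.75  112.61] tilt z [0. 0. 1.] yaw -20.216072475969906
lid err in tub frame mm [ 0.28 -0.69 22.61]
dpos [ -0.02   0.76 -22.61] rot [ 0.01 -0.03  0.17] op 0.4018512714733356 F [ 0.12 -0.08 -1.88]
```

```bash
python3 look.py b
```

```text
t 14.25 lid at mm [ 670.52 -145.75  112.61] tilt z [0. 0. 1.] yaw -20.216072475969906
lid err in tub frame mm [ 0.28 -0.69 22.61]
dpos [ -0.02   0.76 -22.61] rot [ 0.01 -0.03  0.17] op 0.4018512714733356 F [ 0.12 -0.08 -1.88]
```

View pics/l_scene_b.png

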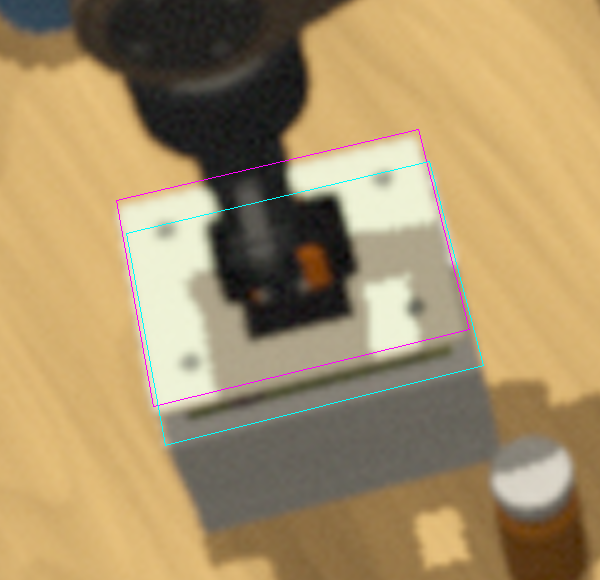

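View pics/l_side_b.png

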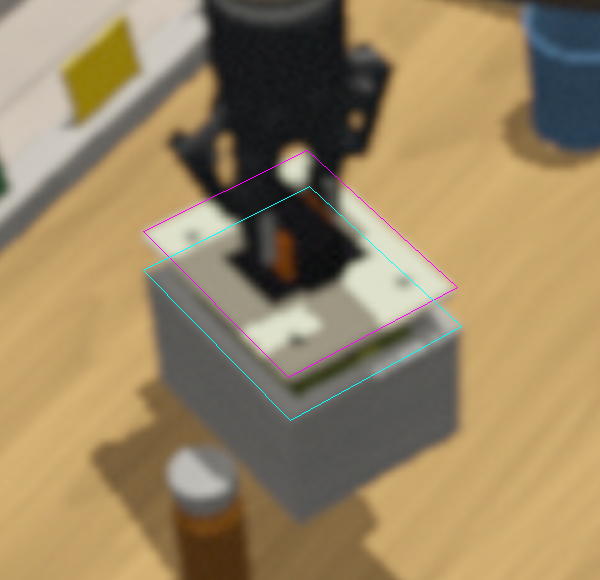

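Call:
jog_arm(targets="0 0 -3 0 0 0 -1;0 0 -3 0 0 0 -1;0 0 -3 0 0 0 -1;0 0 0 0 0 0 -1")

```text
time: 14.73
eef_pos: [0.6742, -0.1454, 0.0874]
tcp_rot: [0.984, -0.175, 0.001, 0.0]
contact_force: [0.2, -1.0, -3.0]
opening: 0.404
```

```bash
python3 -c "
from go import *
place(.09)"
```

```text
t 14.73 lid at mm [ 671.02 -145.81  103.69] tilt z [-0.  0.  1.] yaw -20.206304638185863
lid err in tub frame mm [ 0.77 -0.58 13.69]
dpos [ -0.54   0.83 -13.7 ] rot [0.04 0.06 0.16] op 0.4042446042997427 F [ 0.18 -1.04 -3.04]
```

Feet are entering with no contact force. Continuing.

Call:
jog_arm(targets="0 0 -3 0 0 0 -1;0 0 -3 0 0 0 -1;0 0 -3 0 0 0 -1;0 0 0 0 0 0 -1")

```text
time: 15.07
eef_pos: [0.674, -0.1453, 0.077]
tcp_rot: [0.984, -0.175, 0.0, 0.0]
contact_force: [0.2, 0.4, -2.2]
opening: 0.402
```

```bash
python3 -c "
from go import *
place(.09)"
```

```text
t 15.07 lid at mm [ 670.82 -145.74   93.33] tilt z [-0.  0.  1.] yaw -20.20911980790202
lid err in tub frame mm [ 0.55 -0.59  3.33]
dpos [-0.33  0.76 -3.33] rot [0.03 0.03 0.16] op 0.40238641811681414 F [ 0.16  0.44 -2.2 ]
```

Call:
jog_arm(targets="0 0 -2 0 0 0 -1;0 0 -2 0 0 0 -1;0 0 -1 0 0 0 -1;0 0 0 0 0 0 -1")

```text
time: 15.4
eef_pos: [0.6745, -0.1455, 0.0737]
tcp_rot: [0.984, -0.175, 0.001, 0.0]
contact_force: [0.4, -0.5, -3.0]
opening: 0.401
```

```bash
python3 -c "
from go import *
place(.09)"
```

```text
t 15.4 lid at mm [ 671.33 -145.94   90.03] tilt z [-0.  0.  1.] yaw -20.203953406997293
lid err in tub frame mm [ 1.11 -0.6   0.03]
dpos [-0.86  0.96 -0.03] rot [0.05 0.07 0.15] op 0.40102359738932536 F [ 0.41 -0.47 -3.  ]
```

Still hanging free by the force reading, so I'll lower it until it bears on the rim.

Call:
jog_arm(targets="0 0 -2 0 0 0 -1;0 0 -2 0 0 0 -1")

```text
time: 15.57
eef_pos: [0.675, -0.1457, 0.0732]
tcp_rot: [0.985, -0.175, 0.001, 0.0]
contact_force: [-7.7, 2.4, 8.5]
opening: 0.399
```

```bash
python3 -c "
from go import *
place(.09)"
```

```text
t 15.57 lid at mm [ 671.83 -146.1    89.53] tilt z [-0.  0.  1.] yaw -20.187633126701577
lid err in tub frame mm [ 1.62 -0.58 -0.47]
dpos [-1.35  1.13  0.47] rot [0.07 0.09 0.14] op 0.3991257160935749 F [-7.7   2.41  8.5 ]
```

```bash
python3 look.py c; python3 -c "
import cv2
a=cv2.imread('pics/raw_side_c.png')[130:230,230:340];cv2.imwrite('pics/r1.png',cv2.resize(a,None,fx=5,fy=5,interpolation=2))
a=cv2.imread('pics/raw_scene_c.png')[200:300,160:270];cv2.imwrite('pics/r2.png',cv2.resize(a,None,fx=5,fy=5,interpolation=2))"
```

```text
t 15.57 lid at mm [ 671.83 -146.1    89.53] tilt z [-0.  0.  1.] yaw -20.187633126701577
lid err in tub frame mm [ 1.62 -0.58 -0.47]
dpos [-1.35  1.13  0.47] rot [0.07 0.09 0.14] op 0.3991257160935749 F [-7.7   2.41  8.5 ]
```

View pics/r1.png

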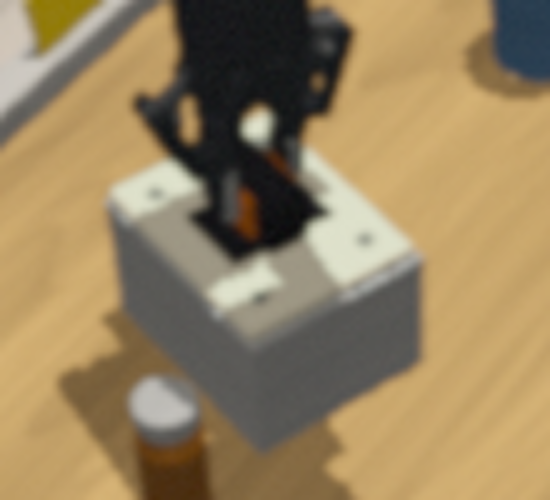

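View pics/r2.png

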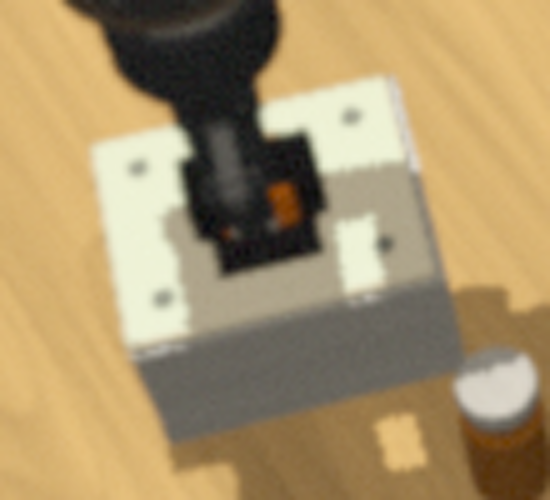

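The lid lies flush on the tub with no olives showing. Release.

Call:
jog_arm(targets="0 0 0 0 0 0 1;0 0 0 0 0 0 1;0 0 0 0 0 0 1;0 0 0 0 0 0 1;0 0 0 0 0 0 1;0 0 0 0 0 0 1;0 0 0 0 0 0 1;0 0 0 0 0 0 1")

```text
time: 16.38
eef_pos: [0.6767, -0.1464, 0.0735]
tcp_rot: [0.984, -0.175, 0.004, 0.001]
contact_force: [-0.1, -0.0, 0.3]
opening: 1.001
```

```bash
python3 look.py d
```

```text
t 16.38 lid at mm [ 673.47 -146.78   89.83] tilt z [-0.01  0.    1.  ] yaw -20.200692763708687
lid err in tub frame mm [ 3.39 -0.65 -0.17]
dpos [-3.07  1.83  0.15] rot [0.17 0.38 0.15] op 1.0006452306298386 F [-0.14 -0.    0.3 ]
```

View pics/l_wrist_d.png

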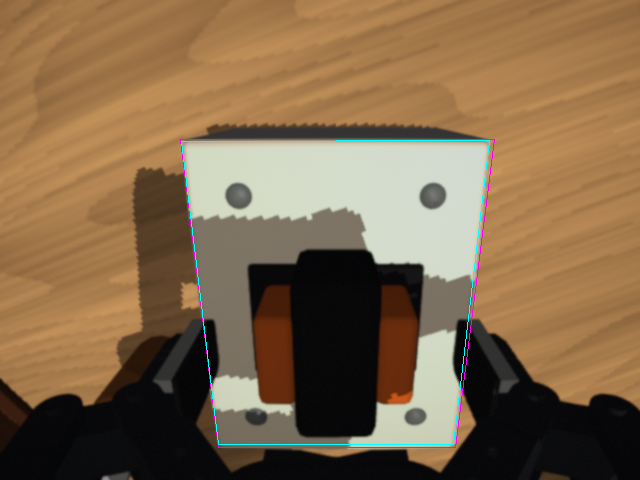

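Call:
jog_arm(targets="0 0 10 0 0 0 1;0 0 20 0 0 0 1;0 0 25 0 0 0 1;0 0 30 0 0 0 1;0 0 30 0 0 0 1;0 0 20 0 0 0 1;0 0 0 0 0 0 1;0 0 0 0 0 0 1")

```text
time: 17.2
eef_pos: [0.6738, -0.1452, 0.2164]
tcp_rot: [0.985, -0.175, 0.002, 0.001]
contact_force: [-0.1, 0.2, -0.5]
opening: 1.001
```

```bash
python3 - <<'E'
from go import *
p=read_camera('wrist'); save('w9.png',p['pixels']); np.save('w9.npy',p,allow_pickle=True)
q=read_camera('side'); save('s9.png',q['pixels'])
rim=np.array([[52,-37,8],[52,37,8],[-52,-37,8],[-52,37,8]])/1e3@R.from_euler('z',-20.05,degrees=True).as_matrix().T+[.6705,-.145,.09]
U=proj(rim,p); print(U); g=cv2.cvtColor(p['pixels'],cv2.COLOR_BGR2GRAY)
print(get_state()['eef_pos'],get_state()['contact_force'])
E
```

```text
[[387.51 152.21]
 [282.89 152.41]
 [382.69 286.77]
 [288.25 286.94]]
[ 0.67 -0.15  0.22] [-0.51  0.77 -0.02]
```

View pics/w9.png

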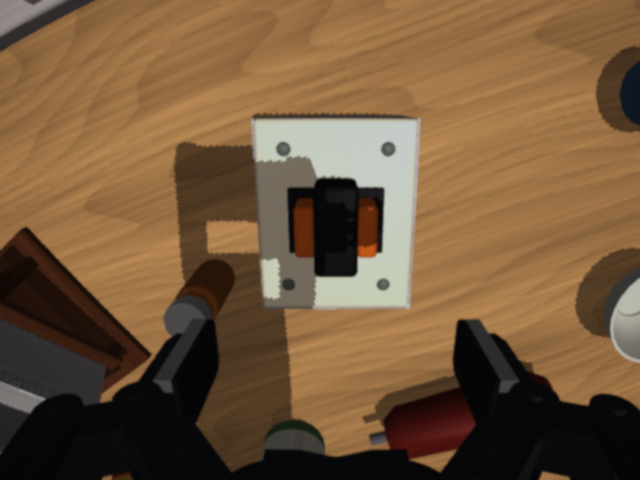

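View pics/s9.png

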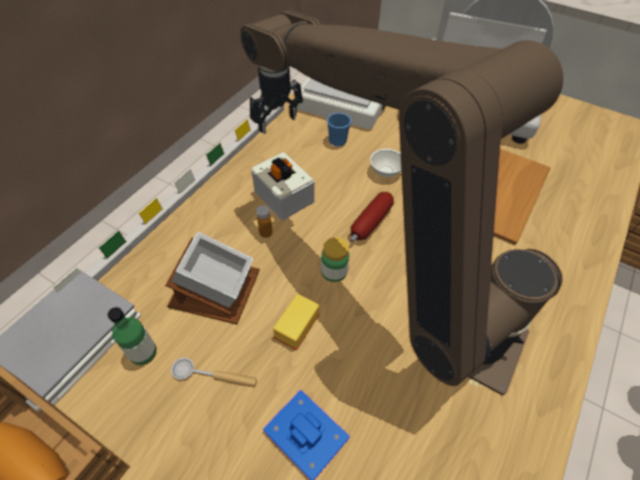

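```bash
python3 -c "
from h import *
print(get_state()['time'],sign_off())"
```

```text
the job is handed in; nothing more can be done
17.3 None
```

The lid is on the olive tub, and I handed the job in at 17.3 s of the 51 s allowed. `sign_off()` gives no verdict, so success is judged only from my own checks.

**What I did:** I pinched the white lid's two orange buttons fully in. I then lifted it off the sloped tub along the rim's normal and lowered it level onto the olive tub until it bore on the rim. I opened the gripper there and backed straight up. The blue look-alike stayed where it was.

**Last checks:**
- **Position:** in the last wrist picture the lid's four dots sit about 2–3 px, roughly 2 mm, from where I predicted them, along the tub's long side. The limit is 7 mm. The dot spacing matches the expected height and shows the lid level.
- **Catches:** both buttons look sprung out, about 56 mm over their outer faces. The tongues under the rim are out of sight, so I took them as latched from that.
- **Contact and bystanders:** the gripper is open, about 140 mm above its release height, with about 0 N on it. The other things look unmoved in the last pictures; I did not measure each one.

**What failed or disagreed:**
- **First pinch missed:** the fingers closed above the grip block without touching it. The pictures showed the real fingertips about 30–36 mm behind the reported TCP. I went about 25 mm deeper for the second pinch, and that one held.
- **Tub rim height:** the camera fits put the rim at 82–87 mm against the stated 90 mm. Contact with the rim came at about 90 mm.

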